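# Grade four stones by length on the grading board

## Task

Line the four cut stones up by length on the grading board, one in the middle of each felt pad: the longest on the pad next to the brass knob, then shorter and shorter to the far end. Lay the bar lengthwise along its pad, leave every stone lying flat as it lay on the table, and leave the loupe, the sanding block and the tape roll where they are.

Things in the scene. Friction and masses are not known exactly. Their poses are not given: they have to be found in the camera images.
- striped_bar: loose rectangular brown and cream striped stone bar, 64 mm long (y), 26 mm wide (x), 15 mm high, about 50 g; the longest of the four. Origin at the middle of its underside
- block_dark: loose dark grey banded stone block, 48 mm long (y), 40 mm wide (x), 24 mm high, about 60 g; the second longest. Origin at the middle of its underside
- block_cream: loose cream and light brown cut stone block, 39 mm long (y), 33 mm wide (x), 18 mm high, about 35 g; the third in length. Origin at the middle of its underside
- red_cube: loose irregular little red-brown stone, 27 mm long (y), 23 mm wide (x), 19 mm high, about 22 g; the shortest. Origin at the middle of its underside
- post: brass knob, 22 mm across, 26 mm high, fixed on the board at one end of the row (either end; the other has a flat steel disc): the head of the row. Origin at the middle of its underside, on the row's middle line, 70 mm from the nearest pad's middle; x axis across the row, y along it (either way). Board: fixed, dark wood, 384 x 112 x 10 mm, its top at z = 11 mm (table top: 0 to 1 mm)
- pad_a: one of four identical grey felt pads, 90 x 52 x 2 mm, fixed on the dark wooden board; origin at the middle of its underside, its top 2 mm above that (z = 13 mm). Its x axis is its long way (across the row), its y axis runs along the row. The pads lie side by side 72 mm apart in one straight row; their letters tell nothing of their order, which is read from their distances to the knob
- pad_b: one of four identical grey felt pads, 90 x 52 x 2 mm, fixed on the dark wooden board; origin at the middle of its underside, its top 2 mm above that (z = 13 mm). Its x axis is its long way (across the row), its y axis runs along the row. The pads lie side by side 72 mm apart in one straight row; their letters tell nothing of their order, which is read from their distances to the knob
- pad_c: one of four identical grey felt pads, 90 x 52 x 2 mm, fixed on the dark wooden board; origin at the middle of its underside, its top 2 mm above that (z = 13 mm). Its x axis is its long way (across the row), its y axis runs along the row. The pads lie side by side 72 mm apart in one straight row; their letters tell nothing of their order, which is read from their distances to the knob
- pad_d: one of four identical grey felt pads, 90 x 52 x 2 mm, fixed on the dark wooden board; origin at the middle of its underside, its top 2 mm above that (z = 13 mm). Its x axis is its long way (across the row), its y axis runs along the row. The pads lie side by side 72 mm apart in one straight row; their letters tell nothing of their order, which is read from their distances to the knob
- loupe: bystander: black folding loupe with a grey case, 30 x 58 x 14 mm, loose; origin at the middle of its underside
- sanding_block: bystander: dark rubber sanding block, 36 x 60 x 24 mm, loose; origin at the middle of its underside
- tape_roll: bystander: cream roll of paper tape, 90 mm across, 38 mm high, loose; origin at the middle of its underside
Not all that is in view belongs to the job. Leave any purple or turquoise look-alike of the block_dark alone.

How it is judged:
By the outcome, as a careful person would: the job done as asked, in the order asked, and still so for the second after the job is handed in, with the robot touching nothing.
It also fails if it takes over 90 s, if anything falls off the work surface, if the arm or the gripper's body presses on something with over 40 N, if the wrist force passes 120 N, or if a joint passes its speed limit or range.

## Robot

A 6-joint arm with a two-finger parallel gripper is mounted at the origin on a cart in front of the work surface, level with it; the furniture and walls round the work are solid. World frame = base frame: x ahead of the robot, y to its left, z up, the work surface at z = 0. Lengths are in m, angles in degrees, forces in N, time in s.
With the tool pointing down it reaches from about 0.25 to 0.725 m from the base axis. Payload 9.7 kg.
Tool frame: the origin (TCP) lies midway between the tips of the shut fingers; the grasp point (between the pads) lies 19 mm behind it; y points along the fingers, x is the direction in which the jaws open and shut, and the axes are right-handed (so a half turn about y gives the same grasp; the last joint's range is limited). The gripper opens to 85 mm and grips with 20 to 120 N. Pads are 22 mm wide; open, the fingers measure 114 mm over their backs; the gripper's body (76 mm by 85 mm) begins 54 mm behind the grasp point. The pads swing forward as they close: fully open they stand 13 mm farther back than shut.
Start: joints at [67.666, 4.979, 10.078, 95.1, 0, 90], TCP at [0.209, 0.509, 0.231] pointing down, gripper open.
Joint ranges: [-179.16, 179.16], [-48.56, 103.87], [-65.8, 70.77], [-126.05, 130.52], [-82.76, 87.17], [-180, 180]. Speed limits (degrees/s): [127.2, 127.2, 147.25, 180, 180, 180].

## Interface

Orientations are given as [roll, pitch, yaw] about the fixed x, y, z axes, in that order (R = Rz(yaw) Ry(pitch) Rx(roll)).
In Python, from workcell import get_obs, camera, job_done gives the robot as it stands.
- The arm moves only by the tool play_rows, never from a script. Its argument "moves" is a list of rows, each a list of 3 entries, a list of its own where there are three numbers: the turn, a rotation vector about the tool's x, y, z in degrees, then the shift along the tool's x, y, z in m, then the opening in per cent of the stroke, from 0 (shut) to 100 (fully open). A call has exactly 5 rows; each row is the pose to reach, as a shift and turn from the pose commanded when the call began, along the tool's axes at that moment; what a row does not reach only later rows make up. A row lasts 1/10 s, in which the tool goes at most 50 mm and 8.59 degrees, less where a joint would pass 70% of its speed; a pose out of reach is approached as far as the arm can. A call with a gripper value outside its range is refused whole. The fingers move at their own pace and stop on an object; "grip_force" is the grip in N (left out, the last holds). Time passes only in rows, so rows that repeat a pose let the fingers close, or fill a call up. It gives the time, the measured TCP pose, the force and the opening at its end, in the units of the state.
- get_obs(): the state, without advancing time (a new reading comes with each control period).
- camera(name): name is "scene" or "top"; returns a dict with "img" (384x512x3 uint8, red, green, blue), "fov_y" (degrees; the focal length in pixels is half the picture's height over the tangent of half this angle, whatever the lens; pixels are square), "cx", "cy" (the principal point, pixels), "k1" (the pictures are not rectified: a ray, as slopes to the right and down, at radius r is drawn at 1 + k1 r^2 times it, then the intrinsics apply), "world_from_camera" (4x4, takes a point from camera to world coordinates). Camera axes: x right, y up, looking along -z (the intrinsics and any distortion apply to the point x, -y, -z); pixel columns grow to the right and rows downward; lengths in m; the calibration is good to about 2 mm. A picture is of the moment at which its call begins. There is no depth.
- job_done(): hands the job in, once; it reports no verdict.
The state is a dict: "time": time; "q": joint angles; "qd": joint speeds; "joint_efforts": joint torques, N m; "ee_pos": TCP position; "tcp_rot": TCP orientation; "wrist_force": force on the tool from outside, world axes, zero at the start; "torque": the same for the moment, N m; "opening": finger opening in m.
Only numpy, scipy, OpenCV 4.12 (cv2) and the standard library are available. Lean on these libraries where they do the work, as an engineer would, in place of code of your own. Each camera call takes 0.05 s, during which the arm holds its last target.

## Working session

There is one attempt and no reset: what is moved stays moved. The work goes in short steps, Python scripts to look and compute and a tool call to move; the robot and the scene stay as the last step left them, time stands still between calls to the robot, and variables do not carry over. Pictures are saved under pics/ and viewed, and the job is handed in when it is done.

Besides the shell and the picture viewer there is one more tool, called by a JSON object that holds its "fn" and its "kwargs". play_rows: Moves the arm, as the interface text tells. Its arguments: {"type":"object","properties":{"moves":{"type":"array"},"grip_force":{"type":"number"}},"required":["moves"]}

```bash
mkdir -p pics; ls; python3 - <<'E'
from workcell import get_obs, camera
import cv2,pickle
print(get_obs())
for n in("scene","top"):
    c=camera(n); pickle.dump(c,open(f"{n}0.pkl","wb"))
    cv2.imwrite(f"pics/{n}0.png",cv2.resize(c["img"][:,:,::-1],(800,600),interpolation=cv2.INTER_CUBIC))
    print(n,c["fov_y"],c["cx"],c["cy"],c["k1"],c["world_from_camera"].round(4) if hasattr(c["world_from_camera"],'round') else c["world_from_camera"])
E
```

```text
pics
{'time': 0.0, 'q': array([ 6.76660001e+01,  5.01136562e+00,  1.00344829e+01,  9.50988189e+01,
       -5.87179766e-04,  9.00011669e+01]), 'qd': array([-0.01262188,  0.0062016 ,  0.0200583 , -0.04277106,  0.09120858,
       -0.01397459]), 'joint_efforts': array([ 1.35279628e-03, -5.20387244e+01,  4.64800966e+01,  1.61686511e-02,
        1.67364574e-04, -2.54267621e-05]), 'ee_pos': array([0.20892064, 0.50853368, 0.23058077]), 'tcp_rot': array([-9.00005887e+01,  7.57016162e-02,  6.76648331e+01]), 'wrist_force': array([ 0.36342786, -0.37760198,  0.07126779]), 'torque': array([-0.00202592,  0.03636514, -0.00228563]), 'opening': 0.08525859461388292}
scene 43.2106533518742 255.4758107058655 183.3360831503684 -0.1232391061428293 [[-0.7524  0.3861 -0.5337 -0.1432]
 [-0.6584 -0.4162  0.6271  0.7975]
 [ 0.0199  0.8232  0.5674  0.7849]
 [ 0.      0.      0.      1.    ]]
top 51.963244334484855 250.57471935559585 192.02834155025482 -0.043326121414469475 [[ 0.0233  0.9982 -0.0562  0.4646]
 [-0.9993  0.0249  0.0292  0.0348]
 [ 0.0305  0.0554  0.998   1.1376]
 [ 0.      0.      0.      1.    ]]
```

View pics/scene0.png

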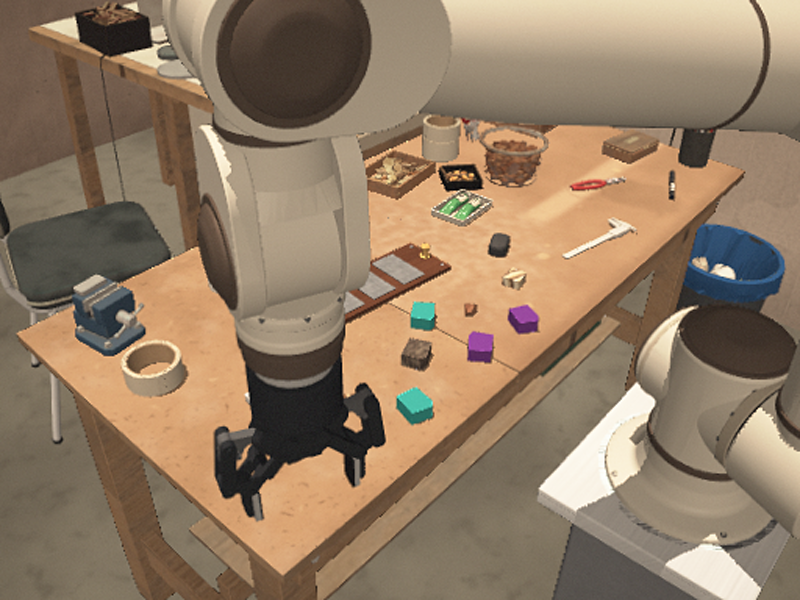

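View pics/top0.png

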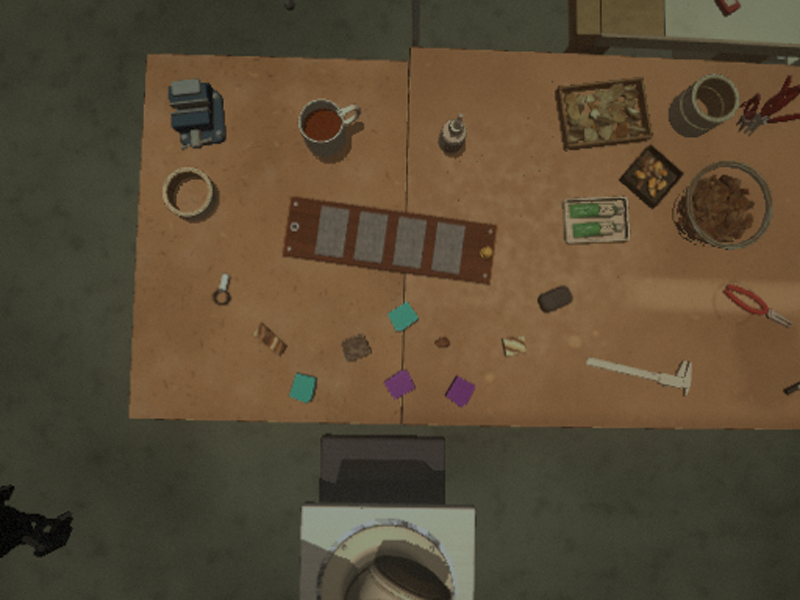

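The scene view shows the arm hiding the bar and part of the board. In the top view (800x600) the bar is at (270,338), the dark block at (356,348), the red stone at (443,342), the cream block at (513,345), and the knob at (487,252) on the board's right end. There are turquoise look-alikes at (403,317) and (303,388) and purple ones at (400,383) and (460,390). The dark grey banded block is the one at (356,348). I'll enlarge to confirm and then measure.

```bash
cat > h.py <<'E'
import numpy as np,cv2,pickle
def K(c):
    h=c["img"].shape[0]; f=h/2/np.tan(np.radians(c["fov_y"])/2)
    return np.array([[f,0,c["cx"]],[0,f,c["cy"]],[0,0,1.]]),np.array([c["k1"],0,0,0.])
def ray(c,px):
    k,d=K(c); p=cv2.undistortPoints(np.array(px,float).reshape(-1,1,2),k,d).reshape(-1,2)
    T=np.array(c["world_from_camera"]); v=np.c_[p[:,0],-p[:,1],-np.ones(len(p))]@T[:3,:3].T
    return T[:3,3],v
def onz(c,px,z):
    o,v=ray(c,px); return o+v*((z-o[2])/v[:,2])[:,None]
def proj(c,P):
    k,d=K(c); T=np.linalg.inv(np.array(c["world_from_camera"])); q=np.atleast_2d(P)@T[:3,:3].T+T[:3,3]
    q=q*[1,-1,-1]; return cv2.projectPoints(q,np.zeros(3),np.zeros(3),k,d)[0].reshape(-1,2)
def tri(c1,p1,c2,p2):
    o1,v1=ray(c1,[p1]);o2,v2=ray(c2,[p2]); v1=v1[0];v2=v2[0]
    s=np.linalg.lstsq(np.c_[v1,-v2],o2-o1,rcond=None)[0]
    a=o1+s[0]*v1;b=o2+s[1]*v2; return (a+b)/2,np.linalg.norm(a-b)
def load(n): return pickle.load(open(n+".pkl","rb"))
def crop(c,x0,y0,x1,y1,name,s=None):
    im=c["img"][y0:y1,x0:x1,::-1]; s=s or min(800/(x1-x0),600/(y1-y0))
    im=cv2.resize(im,None,fx=s,fy=s,interpolation=cv2.INTER_NEAREST); cv2.imwrite("pics/"+name+".png",im); print(name,"scale",s,im.shape)
E
python3 - <<'E'
from h import *
t=load("top0");s=load("scene0")
crop(t,150,190,360,260,"topstones"); crop(t,175,120,325,190,"topboard"); crop(s,240,150,360,275,"scst")
k,_=K(t);print(k[0,0],K(s)[0][0,0])
for p in [(172,216),(228,222),(283,219),(328,221),(312,161)]: print(p,onz(t,[p],.015).round(3))
E
```

```text
topstones scale 3.8095238095238093 (267, 800, 3)
topboard scale 5.333333333333333 (373, 800, 3)
scst scale 4.8 (600, 576, 3)
393.97901966012535 484.80495724170385
(172, 216) [[0.454 0.223 0.015]]
(228, 222) [[0.441 0.064 0.015]]
(283, 219) [[ 0.453 -0.092  0.015]]
(328, 221) [[ 0.45  -0.222  0.015]]
(312, 161) [[ 0.622 -0.173  0.015]]
```

View pics/topstones.png

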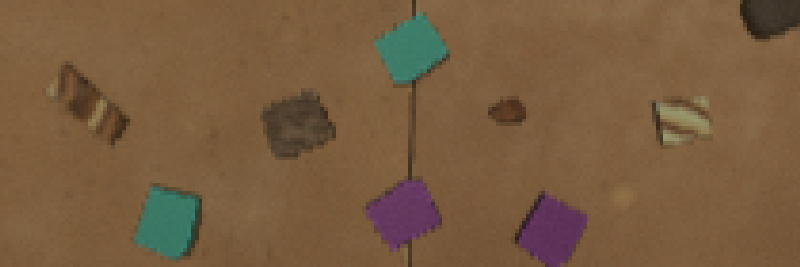

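View pics/topboard.png

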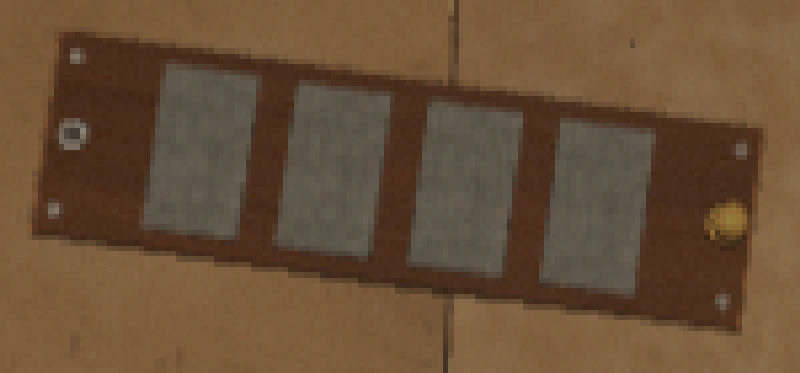

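View pics/scst.png

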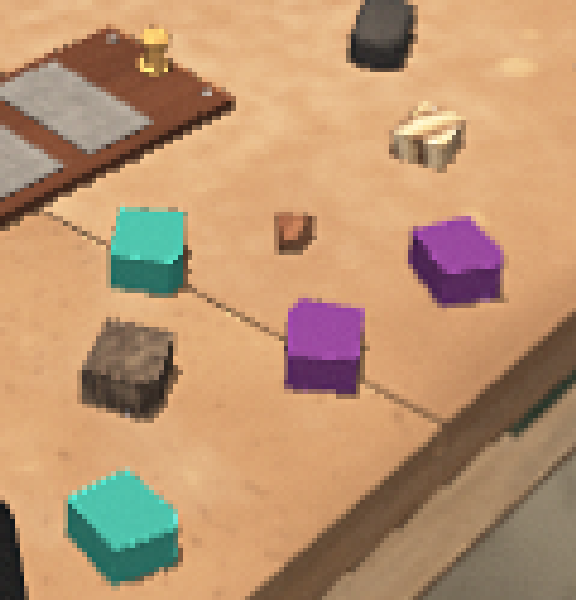

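The crop confirms it: the only dark grey banded block is the one at (356,348), with turquoise and purple cubes around it. The board is read as knob, pad, pad, pad, pad, disc from right to left. Next I measure.

```bash
cat > m.py <<'E'
from h import *
def fg(c,box,th=22):
    x0,y0,x1,y1=box; im=c["img"]; lab=cv2.cvtColor(im,cv2.COLOR_RGB2LAB).astype(float)
    sub=lab[y0:y1,x0:x1]; bg=np.median(np.r_[sub[0],sub[-1],sub[:,0],sub[:,-1]],axis=0)
    d=np.linalg.norm((sub-bg),axis=2); m=np.zeros(im.shape[:2],np.uint8); m[y0:y1,x0:x1]=(d>th)*255
    return m
def big(m):
    cs=cv2.findContours(m,cv2.RETR_EXTERNAL,cv2.CHAIN_APPROX_NONE)[0]
    return max(cs,key=cv2.contourArea)
E
python3 - <<'E'
from m import *
t=load("top0")
# pads
im=t["img"]; hsv=cv2.cvtColor(im,cv2.COLOR_RGB2HSV)
m=((hsv[...,1]<75)&(hsv[...,2]>60)).astype(np.uint8)*255
m[:125]=0;m[185:]=0;m[:,:198]=0;m[:,302:]=0
cs=[c for c in cv2.findContours(m,0,1)[0] if cv2.contourArea(c)>200]
P=[]
for c in cs:
    w=onz(t,c.reshape(-1,2),.013)[:,:2]*1000
    r=cv2.minAreaRect(w.astype(np.float32)); M=np.zeros_like(m);cv2.drawContours(M,[c],-1,255,-1); mo=cv2.moments(M,True); cen=onz(t,[[mo['m10']/mo['m00'],mo['m01']/mo['m00']]],.013)[0]
    P.append(cen); print(cv2.boundingRect(c),np.round(r[0],1),np.round(r[1],1),round(r[2],1),cen.round(4))
P=np.array(P);P=P[np.argsort(P[:,1])]
d=P[-1]-P[0];print("row",d[:2]/np.linalg.norm(d),np.linalg.norm(d)/3,np.degrees(np.arctan2(d[1],d[0])))
for n,b,z in [("bar",(155,198,192,233),.016),("dark",(212,208,247,237),.025),("red",(272,210,294,228),.018),("cream",(313,208,345,235),.019)]:
    for th in(18,26):
        c=big(fg(t,b,th)); w=onz(t,c.reshape(-1,2),z)[:,:2]*1000
        r=cv2.minAreaRect(w.astype(np.float32)); print(n,th,cv2.boundingRect(c),np.round(r[0],1),np.round(r[1],1),round(r[2],1))
E
```

```text
(276, 143, 22, 32) [627.6 -99. ] [51.3 88.5] 83.8 [ 0.6277 -0.0991  0.013 ]
(251, 139, 22, 33) [635.6 -27.6] [50.9 88.6] 83.6 [ 0.6355 -0.0276  0.013 ]
(227, 136, 21, 32) [643.7  43.9] [51.3 88.2] 83.5 [0.6438 0.0439 0.013 ]
(202, 132, 21, 33) [651.9 115.1] [50.8 88.1] 83.7 [0.6518 0.1151 0.013 ]
row [0.11174113 0.99373735] 0.07186256953310712 83.58430637065382
bar 18 (165, 206, 19, 22) [451.  220.4] [67.8 26.6] 49.1
bar 26 (165, 207, 12, 14) [461.5 228.9] [39.8 23.4] 31.5
dark 18 (218, 214, 20, 18) [441.1  65.4] [45.4 49.4] 24.5
dark 26 (219, 214, 19, 17) [440.7  65.1] [40.1 48. ] 21.9
red 18 (278, 215, 10, 8) [454.5 -90.5] [19.9 25.7] 1.3
red 26 (278, 216, 10, 7) [453.  -90.5] [17.  25.7] 1.3
cream 18 (321, 215, 15, 14) [ 448.8 -221.7] [34.5 41.5] 5.6
cream 26 (321, 217, 15, 11) [ 450.7 -220.5] [29.  39.1] 12.3
```

```bash
python3 - <<'E'
from h import *
t=load("top0");s=load("scene0")
def up(c,x0,y0,w,h,k):
    im=cv2.resize(c["img"][y0:y0+h,x0:x0+w,::-1],None,fx=k,fy=k,interpolation=cv2.INTER_CUBIC)
    for i in range(0,w,5): cv2.putText(im,str(x0+i),(i*k,8),0,.3,(255,255,0),1); cv2.line(im,(i*k,0),(i*k,im.shape[0]),(255,255,0) ,1) if i%10==0 else 0
    for j in range(0,h,5): cv2.putText(im,str(y0+j),(0,j*k+4),0,.3,(255,255,0),1); cv2.line(im,(0,j*k),(im.shape[1],j*k),(255,255,0),1) if j%10==0 else 0
    return im
a=np.hstack([up(t,213,208,26,26,10),up(t,270,208,26,26,10),up(t,315,208,26,26,10)])
b=np.hstack([up(s,254,214,26,26,10),up(s,289,186,26,26,10),up(s,316,165,26,26,10)])
cv2.imwrite("pics/st.png",np.vstack([a,b]))
E
```

```text
(no output)
```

View pics/st.png

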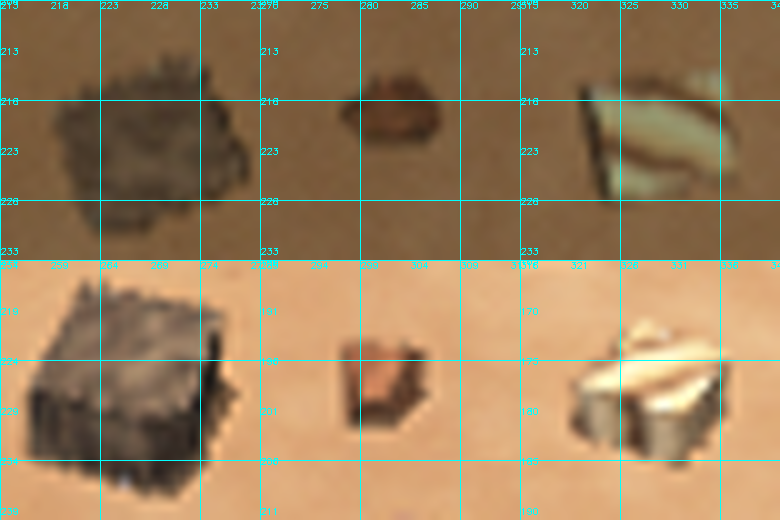

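```bash
python3 - <<'E'
from h import *
t=load("top0");s=load("scene0")
for n,a,b in [("dark +x",(232.5,214),(263,216.5)),("dark -y",(237,225.5),(275.8,219.5)),("dark +y",(219,219),(257.3,226.5)),("red +y top",(278.3,218.8),(288.5+.2,193)),("red right",(286.8,220.5),(296,195.)),
 ("cream +y/left",(322,217),(322.5,177.8)),("cream right",(336,225),(336,175.5)),("cream top",(335,215.5),(329,172)),
 ("knob",(311.5,160.5),(272,156.5))]:
    p,e=tri(t,a,s,b); print(n,p.round(4),round(e,4))
E
```

```text
dark +x [0.4639 0.0518 0.0214] 0.0002
dark -y [0.4322 0.0386 0.0211] 0.0009
dark +y [0.4492 0.0899 0.02  ] 0.0008
red +y top [ 0.4625 -0.0699  0.0311] 0.0231
red right [ 0.4576 -0.0967  0.0128] 0.0218
cream +y/left [ 0.4601 -0.2053  0.0142] 0.0028
cream right [ 0.4389 -0.2461  0.0119] 0.0006
cream top [ 0.4645 -0.2436  0.0137] 0.0046
knob [ 0.6192 -0.1687  0.0356] 0.0029
```

```bash
cat > go.py <<'E'
import sys,numpy as np
from scipy.spatial.transform import Rotation as R
from workcell import get_obs
def go(x,y,z,yaw):
    o=get_obs(); R0=R.from_euler('xyz',o["tcp_rot"],degrees=True); Rt=R.from_euler('xyz',[-90,0,yaw],degrees=True)
    print("t",round(o["time"],2),"pos",o["ee_pos"].round(4),"rot",o["tcp_rot"].round(1),"open",round(o["opening"],4),"F",o["wrist_force"].round(1),"q",o["q"].round(0))
    print("turn",(R0.inv()*Rt).as_rotvec(degrees=True).round(2),"shift",R0.inv().apply(np.array([x,y,z])-o["ee_pos"]).round(4))
if __name__=="__main__": go(*map(float,sys.argv[1:5]))
E
python3 go.py .449 -.221 .16 10; python3 go.py .33 .144 .2 40
```

```text
t 0.1 pos [0.2089 0.5086 0.2307] rot [-90.    0.1  67.7] open 0.085 F [-0.5  0.1 -0.4] q [68.  5. 10. 95. -0. 90.]
turn [ 4.000e-02  5.766e+01 -6.000e-02] shift [-0.5835  0.0714 -0.4993]
t 0.1 pos [0.2089 0.5086 0.2307] rot [-90.    0.1  67.7] open 0.085 F [-0.5  0.1 -0.4] q [68.  5. 10. 95. -0. 90.]
turn [ 2.000e-02  2.766e+01 -6.000e-02] shift [-0.2912  0.031  -0.2505]
```

{"fn": "play_rows", "kwargs": {"moves": [[[0,28,0],[-0.292,0.03,-0.25],100],[[0,28,0],[-0.292,0.03,-0.25],100],[[0,28,0],[-0.292,0.03,-0.25],100],[[0,28,0],[-0.292,0.03,-0.25],100],[[0,28,0],[-0.292,0.03,-0.25],100]]}}

```text
time: 0.6
ee_pos: [0.2869, 0.2702, 0.2114]
tcp_rot: [-90.0, 0.0, 39.6]
wrist_force: [2.4, -0.2, 0.7]
opening: 0.085
```

```bash
python3 go.py .449 -.221 .16 10
```

```text
t 0.6 pos [0.2869 0.2702 0.2114] rot [-90.    0.   39.6] open 0.085 F [ 2.4 -0.2  0.7] q [ 43. -17. -12.  95.  -0.  94.]
turn [ 1.000e-02  2.962e+01 -1.000e-02] shift [-0.1884  0.0514 -0.4817]
```

{"fn": "play_rows", "kwargs": {"moves": [[[0,29,0],[-0.188,0.05,-0.482],70],[[0,29,0],[-0.188,0.05,-0.482],70],[[0,29,0],[-0.188,0.05,-0.482],70],[[0,29,0],[-0.188,0.05,-0.482],70],[[0,29,0],[-0.188,0.05,-0.482],70]]}}

```text
time: 1.1
ee_pos: [0.3654, 0.0338, 0.1876]
tcp_rot: [-90.0, -0.0, 10.6]
wrist_force: [1.6, 1.4, 0.4]
opening: 0.0599
```

```bash
python3 go.py .449 -.221 .1 10
```

```text
t 1.1 pos [0.3654 0.0338 0.1876] rot [-90.   -0.   10.6] open 0.0599 F [1.6 1.4 0.4] q [  5. -21. -18.  93.   0.  85.]
turn [-0.    0.56  0.04] shift [ 0.0355  0.0876 -0.2658]
```

{"fn": "play_rows", "kwargs": {"moves": [[[0,0.5,0],[0.036,0.07,-0.266],70],[[0,0.5,0],[0.036,0.07,-0.266],70],[[0,0.5,0],[0.036,0.07,-0.266],70],[[0,0.5,0],[0.036,0.07,-0.266],70],[[0,0.5,0],[0.036,0.07,-0.266],70]]}}

```text
time: 1.6
ee_pos: [0.4416, -0.196, 0.124]
tcp_rot: [-90.0, -0.0, 10.1]
wrist_force: [1.6, 1.7, -0.1]
opening: 0.0598
```

```bash
python3 - <<'E'
from m import *
from workcell import camera
import pickle
for n in("scene","top"):
    c=camera(n); pickle.dump(c,open(f"{n}1.pkl","wb"))
    cv2.imwrite(f"pics/{n}1.png",cv2.resize(c["img"][:,:,::-1],(800,600),interpolation=cv2.INTER_CUBIC))
E
python3 go.py .449 -.221 .1 10
```

```text
t 1.7 pos [ 0.4414 -0.1976  0.1217] rot [-89.9   0.2   9.9] open 0.0596 F [-0.6  1.1  0.2] q [-24.  -5. -12.  83.  -0.  56.]
turn [-0.07 -0.09 -0.19] shift [ 0.0036  0.0216 -0.0243]
```

View pics/scene1.png

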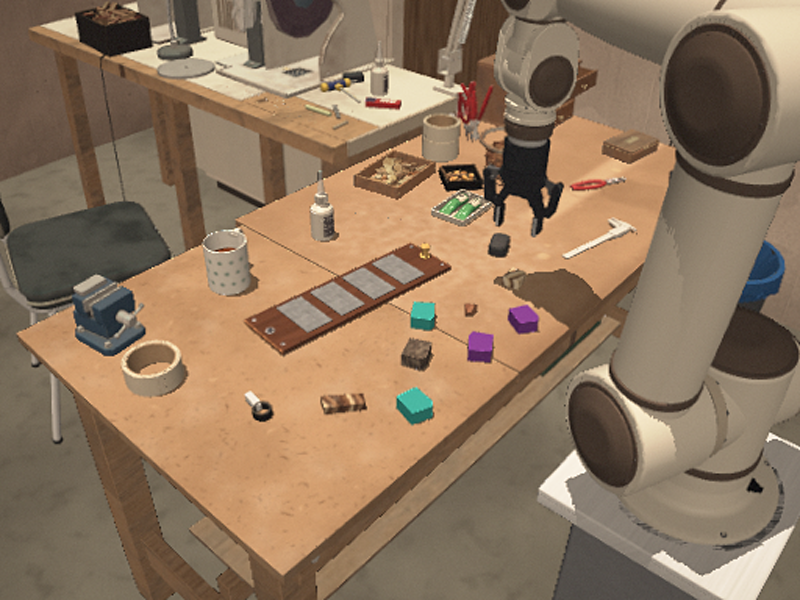

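View pics/top1.png

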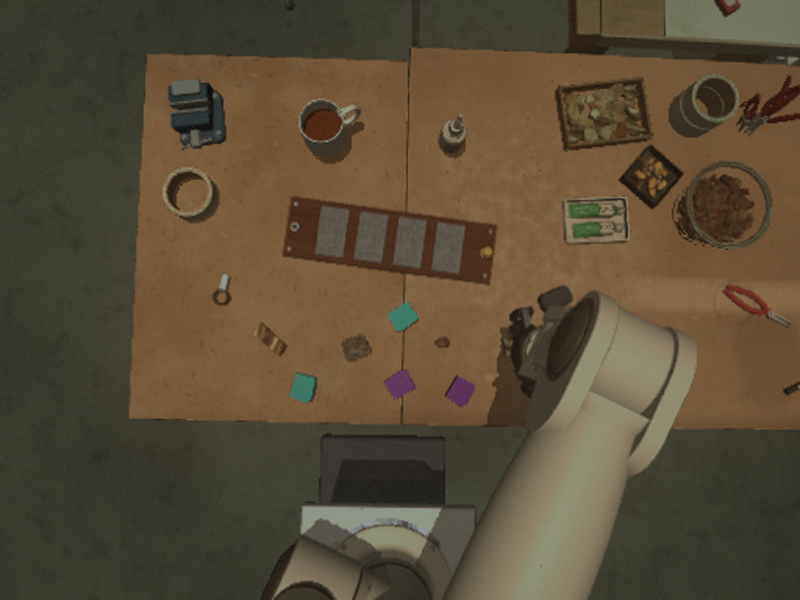

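The scene view now shows everything but the cream stone in shadow: bar at (343,402) and the pads from (300,313) to (398,266). The sanding block at (498,243), just behind the cream stone, needs a clearance check.

```bash
python3 - <<'E'
from m import *
t=load("top0");s=load("scene1");s0=load("scene0")
c=big(fg(t,(338,178,372,203),22)); w=onz(t,c.reshape(-1,2),.025)[:,:2]*1000
b=cv2.minAreaRect(w.astype(np.float32)); print("sanding",b, cv2.boxPoints(b).round(0))
# bar in scene
def up(c,x0,y0,w,h,k):
    im=cv2.resize(c["img"][y0:y0+h,x0:x0+w,::-1],None,fx=k,fy=k,interpolation=cv2.INTER_CUBIC)
    for i in range(0,w,10): cv2.putText(im,str(x0+i),(i*k,8),0,.3,(255,255,0),1); cv2.line(im,(i*k,0),(i*k,im.shape[0]),(255,255,0) ,1)
    for j in range(0,h,10): cv2.putText(im,str(y0+j),(0,j*k+4),0,.3,(255,255,0),1); cv2.line(im,(0,j*k),(im.shape[1],j*k),(255,255,0),1)
    return im
cv2.imwrite("pics/bar.png",np.hstack([up(t,155,200,38,36,10),up(s,200,238,40,36,10)]))
# pads in scene: centres
hsv=cv2.cvtColor(s["img"],cv2.COLOR_RGB2HSV); m=((hsv[...,1]<70)&(hsv[...,2]>60)).astype(np.uint8)*255
k=np.zeros_like(m); k[155:222,170:275]=255; m&=k
for c in cv2.findContours(m,0,1)[0]:
    if cv2.contourArea(c)>150:
        mo=cv2.moments(c); print(cv2.boundingRect(c),onz(s,[[mo['m10']/mo['m00'],mo['m01']/mo['m00']]],.013).round(4),(round(mo['m10']/mo['m00'],1),round(mo['m01']/mo['m00'],1)), "top-cam at pads")
P=[(.6277,-.0991,.013),(.6355,-.0276,.013),(.6438,.0439,.013),(.6518,.1151,.013)]
print(proj(t,np.array(P)).round(1),proj(s,np.array(P)).round(1))
p,e=tri(t,(278.3,218.8),s0,(297.5,194.3));print("red",p,e);p,e=tri(t,(286.5,217.5),s0,(305.5,195));print("red",p,e)
E
```

```text
sanding ((537.5962524414062, -295.9488220214844), (38.62040710449219, 64.66810607910156), 24.294187545776367) [[ 507. -274.]
 [ 533. -333.]
 [ 568. -317.]
 [ 542. -259.]]
(177, 190, 35, 23) [[0.648  0.1168 0.013 ]] (194.4, 200.9) top-cam at pads
(199, 180, 34, 22) [[0.64   0.0453 0.013 ]] (215.5, 190.6) top-cam at pads
(219, 172, 34, 20) [[ 0.6316 -0.0261  0.013 ]] (235.6, 181.0) top-cam at pads
(238, 163, 34, 19) [[ 0.6234 -0.0975  0.013 ]] (254.5, 172.0) top-cam at pads
[[286.4 158.4]
 [261.7 155. ]
 [236.9 151.4]
 [212.2 148. ]] [[253.7 171.2]
 [235.  180.3]
 [214.9 189.9]
 [193.9 200. ]]
red [ 0.45326754 -0.07771333  0.02700996] 0.00042343209983081826
red [ 0.45288669 -0.10629631  0.00966307] 0.011499725854132989
```

View pics/bar.png

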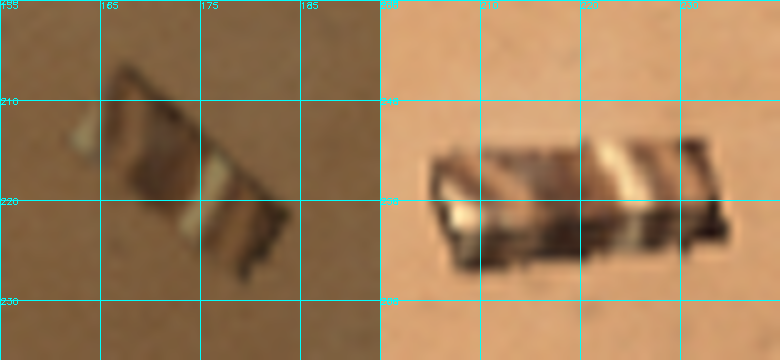

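```bash
python3 - <<'E'
from m import *
t=load("top0");s=load("scene1")
for a,b in [((167,206.5),(205.5,254)),((184,221),(232.5,252)),((286.4,158.4),(254.5,172)),((212.2,148),(194.4,200.9))]: print(tri(t,a,s,b))
print(onz(t,[(162.7,213.5),(167.2,206.7),(184,221),(180,228)],.016).round(4))
E
```

```text
(array([0.48042176, 0.23866401, 0.01041562]), np.float64(0.0010648452094013136))
(array([0.44043652, 0.18943207, 0.00826918]), np.float64(0.0008060612858663891))
(array([ 0.62708709, -0.1001494 ,  0.01007198]), np.float64(0.002323791547556416))
(array([0.65156694, 0.11479972, 0.01020221]), np.float64(0.0017094976379182693))
[[0.4606 0.2495 0.016 ]
 [0.4802 0.2374 0.016 ]
 [0.4409 0.1886 0.016 ]
 [0.4209 0.1993 0.016 ]]
```

```bash
python3 - <<'E'
from m import *
t=load("top0")
q=[(321.8,216.8),(335.2,215.),(337,226),(323.5,228)]
w=onz(t,q,.019);print(w.round(4),w.mean(0).round(4))
q=[(219,218.5),(232.8,213.8),(237.3,226),(223,231)]
w=onz(t,q,.025);print(w.round(4),w.mean(0).round(4))
E
python3 go.py .4485 -.222 .03 9
```

```text
[[ 0.4618 -0.2029  0.019 ]
 [ 0.4678 -0.2415  0.019 ]
 [ 0.4365 -0.2471  0.019 ]
 [ 0.43   -0.2082  0.019 ]] [ 0.449  -0.2249  0.019 ]
[[0.4504 0.0895 0.025 ]
 [0.4645 0.051  0.025 ]
 [0.4306 0.0375 0.025 ]
 [0.4156 0.0773 0.025 ]] [0.4403 0.0638 0.025 ]
t 1.7 pos [ 0.4414 -0.1976  0.1217] rot [-89.9   0.2   9.9] open 0.0596 F [-0.6  1.1  0.2] q [-24.  -5. -12.  83.  -0.  56.]
turn [-0.07  0.91 -0.19] shift [ 0.0031  0.0916 -0.0253]
```

{"fn": "play_rows", "kwargs": {"moves": [[[0,1,0],[0.003,0.03,-0.027],70],[[0,1,0],[0.003,0.06,-0.027],70],[[0,1,0],[0.003,0.09,-0.027],70],[[0,1,0],[0.003,0.09,-0.027],70],[[0,1,0],[0.003,0.09,-0.027],70]]}}

```text
time: 2.2
ee_pos: [0.4491, -0.2193, 0.0352]
tcp_rot: [-90.0, 0.0, 9.2]
wrist_force: [0.4, -0.4, 0.7]
opening: 0.0599
```

```bash
python3 - <<'E'
from h import *
from workcell import camera
t=camera("top");s=camera("scene")
a=cv2.resize(t["img"][185:245,300:360,::-1],(400,400),interpolation=2);b=cv2.resize(s["img"][135:205,290:360,::-1],(400,400),interpolation=2)
cv2.imwrite("pics/g1.png",np.hstack([a,b]))
E
python3 go.py .449 -.224 .006 9
```

```text
t 2.3 pos [ 0.4502 -0.2199  0.0367] rot [-90.1  -0.1   9.2] open 0.06 F [ 0.2 -0.5  0.3] q [-26.  -1. -18.  73.   0.  55.]
turn [0.08 0.19 0.11] shift [-0.0019  0.0307 -0.0038]
```

View pics/g1.png

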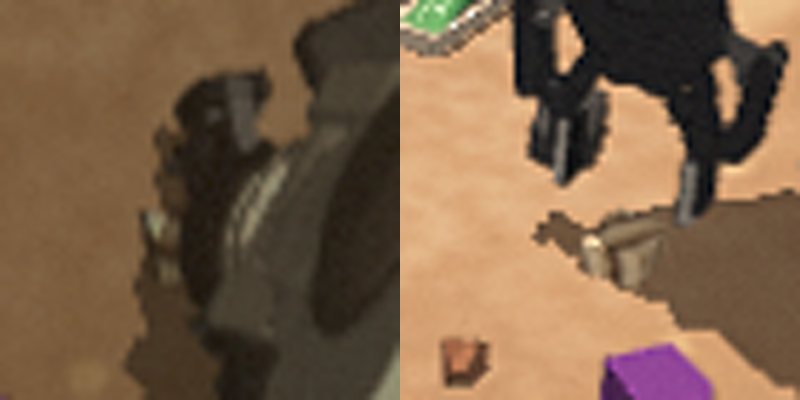

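```bash
python3 - <<'E'
from h import *
s=load("scene1")
for z in(.036,.045,.05): print(z,proj(s,[[.4798,-.2155,z],[.4206,-.2245,z]]).round(1))
E
```

```text
0.036 [[319.1 167.5]
 [338.1 174. ]]
0.045 [[319.4 164.8]
 [338.5 171.3]]
0.05 [[319.6 163.4]
 [338.7 169.8]]
```

{"fn": "play_rows", "kwargs": {"grip_force": 30, "moves": [[[0,0,0],[-0.001,0.016,-0.004],70],[[0,0,0],[-0.001,0.032,-0.004],70],[[0,0,0],[-0.001,0.032,-0.004],70],[[0,0,0],[-0.001,0.032,-0.004],20],[[0,0,0],[-0.001,0.032,-0.004],20]]}}

```text
time: 2.8
ee_pos: [0.4499, -0.2242, 0.0044]
tcp_rot: [-90.1, -0.1, 9.2]
wrist_force: [-1.3, 0.9, 21.9]
opening: 0.0323
```

{"fn": "play_rows", "kwargs": {"moves": [[[0,0,0],[0,0,0],20],[[0,0,0],[0,0,0],20],[[0,0,0],[0,0,0],20],[[0,0,0],[0,0,0],20],[[0,0,0],[0,0,0],20]]}}

```text
time: 3.3
ee_pos: [0.45, -0.2243, 0.0045]
tcp_rot: [-90.1, -0.1, 9.2]
wrist_force: [-0.3, 1.7, 7.3]
opening: 0.0319
```

```bash
python3 go.py .6438 .0439 .1 83.6
```

```text
t 3.3 pos [ 0.45   -0.2243  0.0045] rot [-90.1  -0.1   9.2] open 0.0319 F [-0.3  1.7  7.3] q [-26.   0. -20.  70.   0.  54.]
turn [ 1.500e-01 -7.443e+01  6.000e-02] shift [ 0.2343 -0.0953  0.2337]
```

{"fn": "play_rows", "kwargs": {"moves": [[[0,0,0],[0,-0.03,0],20],[[0,0,0],[0,-0.08,0],20],[[0,-9,0],[0.03,-0.095,0.03],20],[[0,-18,0],[0.06,-0.095,0.06],20],[[0,-26,0],[0.09,-0.095,0.09],20]]}}

```text
time: 3.8
ee_pos: [0.5249, -0.1198, 0.0996]
tcp_rot: [-90.1, -0.1, 35.2]
wrist_force: [0.8, -0.4, -1.1]
opening: 0.0323
```

```bash
python3 go.py .6438 .0439 .1 83.6
```

```text
t 3.8 pos [ 0.5249 -0.1198  0.0996] rot [-90.1  -0.1  35.2] open 0.0323 F [ 0.8 -0.4 -1.1] q [-13.   3.  -7.  80.  -0.  42.]
turn [  0.17 -48.35   0.05] shift [ 0.1916 -0.0002  0.0651]
```

{"fn": "play_rows", "kwargs": {"moves": [[[0,-8.5,0],[0.038,0,0.013],20],[[0,-17,0],[0.076,0,0.026],20],[[0,-25.5,0],[0.115,0,0.039],20],[[0,-34,0],[0.153,0,0.052],20],[[0,-42.5,0],[0.192,0,0.065],20]]}}

```text
time: 4.3
ee_pos: [0.6446, 0.0441, 0.0984]
tcp_rot: [-90.1, -0.0, 77.8]
wrist_force: [0.7, -0.2, -1.1]
opening: 0.032
```

```bash
python3 go.py .6438 .0439 .03 83.6
```

```text
t 4.3 pos [0.6446 0.0441 0.0984] rot [-90.1  -0.   77.8] open 0.032 F [ 0.7 -0.2 -1.1] q [ 4. 18. 10. 82. -0. 16.]
turn [ 0.05 -5.79  0.01] shift [-0.0004  0.0684  0.0008]
```

{"fn": "play_rows", "kwargs": {"moves": [[[0,-6,0],[0,0.02,0.001],20],[[0,-6,0],[0,0.045,0.001],20],[[0,-6,0],[0,0.065,0.001],20],[[0,-6,0],[0,0.069,0.001],20],[[0,-6,0],[0,0.069,0.001],20]]}}

```text
time: 4.8
ee_pos: [0.6424, 0.0428, 0.0288]
tcp_rot: [-90.0, 0.0, 83.4]
wrist_force: [0.4, -0.9, 1.1]
opening: 0.0321
```

```bash
python3 - <<'E'
from h import *
from workcell import camera
t=camera("top");s=camera("scene")
a=cv2.resize(t["img"][115:195,190:290,::-1],(400,320),interpolation=2);b=cv2.resize(s["img"][140:220,170:270,::-1],(400,320),interpolation=2)
cv2.imwrite("pics/g2.png",np.hstack([a,b]))
E
python3 go.py .6438 .0439 .017 83.6
```

```text
t 4.9 pos [0.6434 0.0428 0.0303] rot [-90.1  -0.   83.4] open 0.0321 F [ 0.1  1.  -0.6] q [ 4. 19.  4. 75.  0. 10.]
turn [ 0.11 -0.16  0.02] shift [ 0.0012  0.0133 -0.0003]
```

View pics/g2.png

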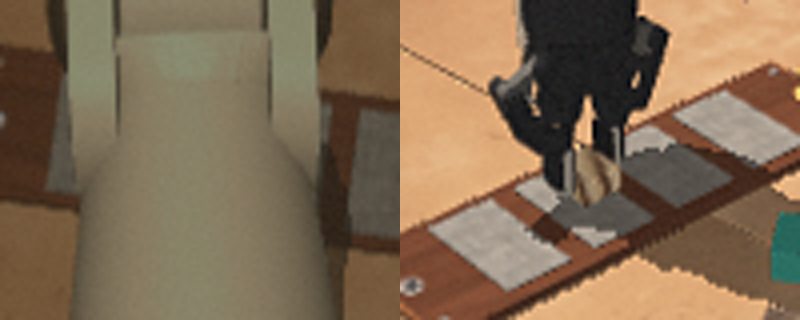

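The scene crop shows the cream stone held upright above the third pad from the knob (2nd from the left). I lower it and release.

{"fn": "play_rows", "kwargs": {"moves": [[[0,0,0],[0.001,0.007,0],20],[[0,0,0],[0.001,0.0135,0],20],[[0,0,0],[0.001,0.0135,0],20],[[0,0,0],[0.001,0.0135,0],20],[[0,0,0],[0.001,0.0135,0],60]]}}

```text
time: 5.4
ee_pos: [0.6427, 0.0438, 0.0151]
tcp_rot: [-90.0, 0.0, 83.4]
wrist_force: [-0.1, -0.6, 0.0]
opening: 0.0454
```

{"fn": "play_rows", "kwargs": {"moves": [[[0,0,0],[0,0,0],60],[[0,0,0],[0,-0.01,0],60],[[0,0,0],[0,-0.04,0],60],[[0,0,0],[0,-0.08,0],60],[[0,0,0],[0,-0.09,0],60]]}}

```text
time: 5.9
ee_pos: [0.6444, 0.0439, 0.1107]
tcp_rot: [-90.4, -0.1, 83.4]
wrist_force: [-0.2, -0.4, 0.9]
opening: 0.0516
```

```bash
python3 go.py .4403 .0638 .10 22
```

```text
t 5.9 pos [0.6444 0.0439 0.1107] rot [-90.4  -0.1  83.4] open 0.0516 F [-0.2 -0.4  0.9] q [ 4. 17. 11. 83. -0. 10.]
turn [ 0.28 61.45  0.25] shift [-0.0035  0.0095  0.2051]
```

{"fn": "play_rows", "kwargs": {"moves": [[[0,8.5,0],[0,0,0.04],75],[[0,17,0],[-0.001,0,0.08],75],[[0,25.5,0],[-0.002,0.003,0.12],75],[[0,34,0],[-0.003,0.006,0.16],75],[[0,42,0],[-0.003,0.01,0.205],75]]}}

```text
time: 6.4
ee_pos: [0.4374, 0.0641, 0.0952]
tcp_rot: [-90.0, -0.0, 41.1]
wrist_force: [0.0, -0.1, 0.4]
opening: 0.0639
```

```bash
python3 - <<'E'
from m import *
from workcell import camera
import pickle
t=camera("top");pickle.dump(t,open("top2.pkl","wb"))
a=cv2.resize(t["img"][115:195,190:320,::-1],(780,480),interpolation=2);cv2.imwrite("pics/g3.png",a)
E
python3 go.py .4403 .0638 .05 22
```

```text
t 6.45 pos [0.4303 0.0642 0.0936] rot [-89.8   0.3  40.5] open 0.0637 F [ 1.   1.5 -0.4] q [  8. -11. -20.  81.   0.  58.]
turn [-0.17 18.55 -0.32] shift [ 0.0076  0.0435 -0.007 ]
```

View pics/g3.png

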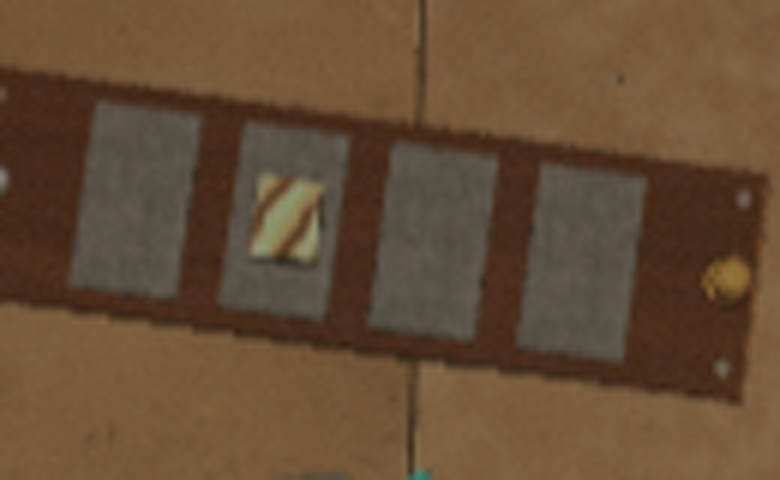

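```bash
python3 - <<'E'
from m import *
t=load("top2")
q=np.array([(262,173),(325,180),(318,263),(248,258)])/6+[190-.4,115-.4]
w=onz(t,q,.031);print(w.round(4),w.mean(0).round(4))
im=t["img"]; hsv=cv2.cvtColor(im,cv2.COLOR_RGB2HSV)
m=((hsv[...,1]>75)&(hsv[...,2]>100)).astype(np.uint8)*255; k=np.zeros_like(m);k[138:166,228:247]=255;m&=k
c=cv2.convexHull(big(m));w=onz(t,c.reshape(-1,2),.031)[:,:2]*1000;print(cv2.minAreaRect(w.astype(np.float32)))
E
```

```text
[[0.6634 0.0548 0.031 ]
 [0.661  0.0249 0.031 ]
 [0.6214 0.0273 0.031 ]
 [0.6229 0.0603 0.031 ]] [0.6422 0.0418 0.031 ]
((642.0562133789062, 37.394126892089844), (13.917688369750977, 40.78112030029297), 65.07723999023438)
```

Cream stone sits on pad 3, about 2 mm from the measured middle. Next I take the dark block.

{"fn": "play_rows", "kwargs": {"moves": [[[0,8,0],[0.003,0,-0.003],75],[[0,16,0],[0.008,0,-0.007],75],[[0,18.5,0],[0.008,0.02,-0.007],75],[[0,18.5,0],[0.008,0.043,-0.007],75],[[0,18.5,0],[0.008,0.043,-0.007],75]]}}

```text
time: 6.95
ee_pos: [0.4477, 0.064, 0.0499]
tcp_rot: [-89.9, 0.2, 23.0]
wrist_force: [0.1, 0.6, -0.1]
opening: 0.0638
```

```bash
python3 - <<'E'
from h import *
from workcell import camera
t=camera("top");s=camera("scene")
a=cv2.resize(t["img"][195:255,200:260,::-1],(400,400),interpolation=2);b=cv2.resize(s["img"][185:255,240:310,::-1],(400,400),interpolation=2)
cv2.imwrite("pics/g4.png",np.hstack([a,b]))
E
python3 go.py .4403 .0638 .01 22
```

```text
t 7.05 pos [0.4492 0.0642 0.0527] rot [-90.   0.  23.] open 0.0643 F [-0.2 -0.4  0.7] q [  8.  -8. -22.  76.   0.  75.]
turn [-0.01  0.96 -0.03] shift [-0.0084  0.0427  0.0031]
```

View pics/g4.png

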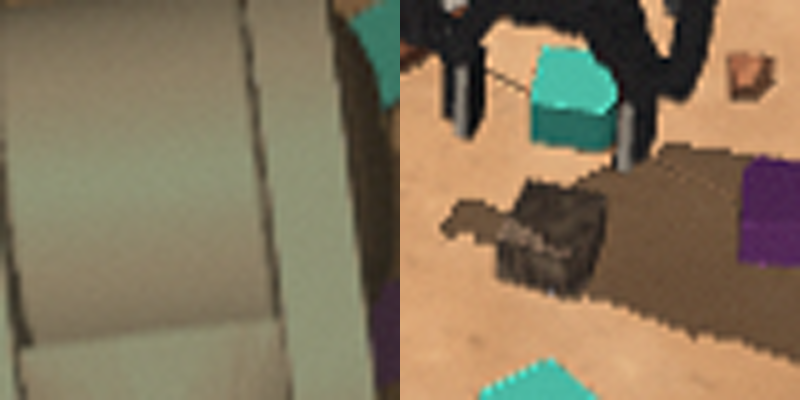

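{"fn": "play_rows", "kwargs": {"moves": [[[0,1,0],[-0.0085,0,0.003],75],[[0,1,0],[-0.0085,0.005,0.003],75],[[0,1,0],[-0.0085,0.022,0.003],75],[[0,1,0],[-0.0085,0.044,0.003],75],[[0,1,0],[-0.0085,0.044,0.003],75]]}}

```text
time: 7.55
ee_pos: [0.4388, 0.0635, 0.0063]
tcp_rot: [-90.0, 0.2, 22.0]
wrist_force: [-0.6, 0.2, -0.8]
opening: 0.0642
```

{"fn": "play_rows", "kwargs": {"moves": [[[0,0,0],[0,0,0],75],[[0,0,0],[0,0,0],25],[[0,0,0],[0,0,0],25],[[0,0,0],[0,0,0],25],[[0,0,0],[0,0,0],25]]}}

```text
time: 8.05
ee_pos: [0.4414, 0.0639, 0.0096]
tcp_rot: [-90.0, -0.1, 22.0]
wrist_force: [0.5, 0.2, 6.9]
opening: 0.0382
```

```bash
python3 go.py .6345 -.026 .1 83.6
```

```text
t 8.05 pos [0.4414 0.0639 0.0096] rot [-90.   -0.1  22. ] open 0.0382 F [0.5 0.2 6.9] q [  8.  -8. -27.  71.   0.  76.]
turn [  0.09 -61.65   0.1 ] shift [ 0.1458 -0.09   -0.1556]
```

{"fn": "play_rows", "kwargs": {"moves": [[[0,0,0],[0,-0.03,0],25],[[0,0,0],[0,-0.075,0],25],[[0,-8.5,0],[0.03,-0.09,-0.03],25],[[0,-17,0],[0.06,-0.09,-0.06],25],[[0,-25.5,0],[0.09,-0.09,-0.09],25]]}}

```text
time: 8.55
ee_pos: [0.5595, 0.0133, 0.0998]
tcp_rot: [-90.1, -0.1, 47.8]
wrist_force: [0.6, 1.7, 0.0]
opening: 0.0382
```

```bash
python3 go.py .6345 -.026 .1 83.6
```

```text
t 8.55 pos [0.5595 0.0133 0.0998] rot [-90.1  -0.1  47.8] open 0.0382 F [0.6 1.7 0. ] q [ 1.  6. -4. 80.  0. 44.]
turn [  0.15 -35.78   0.07] shift [ 0.0212 -0.     -0.0819]
```

{"fn": "play_rows", "kwargs": {"moves": [[[0,-8.5,0],[0.007,0,-0.027],25],[[0,-17,0],[0.014,0,-0.054],25],[[0,-25.5,0],[0.021,0,-0.082],25],[[0,-34,0],[0.021,0,-0.082],25],[[0,-36,0],[0.021,0,-0.082],25]]}}

```text
time: 9.05
ee_pos: [0.6326, -0.0267, 0.0977]
tcp_rot: [-90.0, 0.0, 83.7]
wrist_force: [0.3, 1.4, -0.4]
opening: 0.0383
```

{"fn": "play_rows", "kwargs": {"moves": [[[0,0,0],[0,0.02,0],25],[[0,0,0],[0,0.045,0],25],[[0,0,0],[0,0.065,0],25],[[0,0,0],[0,0.065,0],25],[[0,0,0],[0,0.065,0],25]]}}

```text
time: 9.55
ee_pos: [0.6321, -0.0262, 0.0337]
tcp_rot: [-90.0, 0.0, 83.4]
wrist_force: [0.3, -0.1, -0.4]
opening: 0.0382
```

```bash
python3 - <<'E'
from h import *
from workcell import camera
s=camera("scene")
b=cv2.resize(s["img"][130:220,170:290,::-1],(800,600),interpolation=2)
cv2.imwrite("pics/g5.png",b)
E
python3 go.py .635 -.0265 .0215 83.6
```

```text
t 9.6 pos [ 0.6327 -0.0262  0.0345] rot [-90.1  -0.   83.4] open 0.038 F [-0.5  0.1  0.4] q [-2. 17.  2. 75. -0.  4.]
turn [ 0.07 -0.15  0.  ] shift [-0.0001  0.013  -0.0023]
```

View pics/g5.png

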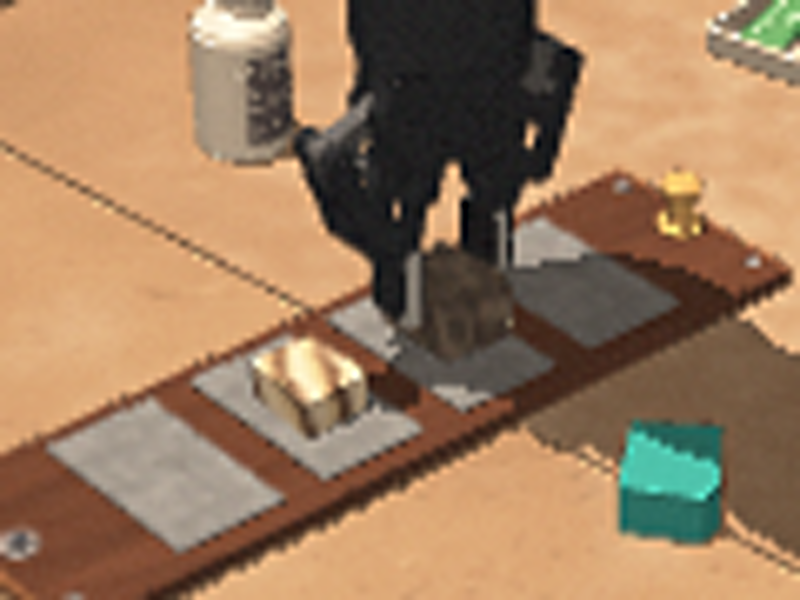

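The dark block hangs above pad 2, with the cream stone flat on pad 3. I lower and release.

{"fn": "play_rows", "kwargs": {"moves": [[[0,0,0],[0,0.007,-0.002],25],[[0,0,0],[0,0.0135,-0.002],25],[[0,0,0],[0,0.0135,-0.002],25],[[0,0,0],[0,0.0135,-0.002],25],[[0,0,0],[0,0.0135,-0.002],62]]}}

```text
time: 10.1
ee_pos: [0.6347, -0.0264, 0.0204]
tcp_rot: [-90.1, -0.0, 83.5]
wrist_force: [-0.9, -0.2, 0.3]
opening: 0.0512
```

{"fn": "play_rows", "kwargs": {"moves": [[[0,0,0],[0,0,0],62],[[0,0,0],[0,-0.01,0],62],[[0,0,0],[0,-0.04,0],62],[[0,0,0],[0,-0.08,0],62],[[0,0,0],[0,-0.085,0],62]]}}

```text
time: 10.6
ee_pos: [0.6361, -0.0265, 0.1108]
tcp_rot: [-90.4, -0.0, 83.4]
wrist_force: [0.3, -0.6, 0.3]
opening: 0.0532
```

```bash
python3 go.py .451 .2195 .1 139; python3 go.py .4535 -.0905 .1 0
```

```text
t 10.6 pos [ 0.6361 -0.0265  0.1108] rot [-90.4  -0.   83.4] open 0.0532 F [ 0.3 -0.6  0.3] q [-2. 16.  9. 83. -0.  4.]
turn [  0.39 -55.55  -0.17] shift [0.2233 0.0093 0.212 ]
t 10.6 pos [ 0.6361 -0.0265  0.1108] rot [-90.4  -0.   83.4] open 0.0532 F [ 0.3 -0.6  0.3] q [-2. 16.  9. 83. -0.  4.]
turn [ 0.32 83.45  0.32] shift [-0.0844  0.0095  0.1742]
```

{"fn": "play_rows", "kwargs": {"moves": [[[0,-8.5,0],[0.03,0,0.028],60],[[0,-17,0],[0.06,0,0.057],60],[[0,-25,0],[0.09,0,0.085],60],[[0,-33,0],[0.12,0,0.114],60],[[0,-41,0],[0.15,0,0.142],60]]}}

```text
time: 11.1
ee_pos: [0.5089, 0.1399, 0.1049]
tcp_rot: [-90.0, 0.0, 124.8]
wrist_force: [0.2, 0.1, -0.1]
opening: 0.0514
```

```bash
python3 go.py .451 .2195 .09 139
```

```text
t 11.1 pos [0.5089 0.1399 0.1049] rot [-90.    0.  124.8] open 0.0514 F [ 0.2  0.1 -0.1] q [ 15.   1.  -8.  81.   0. -19.]
turn [ 1.000e-02 -1.424e+01 -0.000e+00] shift [0.0984 0.0149 0.0022]
```

{"fn": "play_rows", "kwargs": {"moves": [[[0,-7,0],[0.033,0,0.001],60],[[0,-14,0],[0.066,0.005,0.002],60],[[0,-14,0],[0.098,0.015,0.002],60],[[0,-14,0],[0.098,0.05,0.002],60],[[0,-14,0],[0.098,0.05,0.002],60]]}}

```text
time: 11.6
ee_pos: [0.4505, 0.2182, 0.0514]
tcp_rot: [-89.7, -0.1, 138.5]
wrist_force: [-1.3, -0.9, 0.5]
opening: 0.051
```

```bash
python3 - <<'E'
from h import *
from workcell import camera
import pickle
t=camera("top");s=camera("scene");pickle.dump(t,open("top3.pkl","wb"))
a=cv2.resize(t["img"][115:195,190:310,::-1],(480,320),interpolation=2);b=cv2.resize(s["img"][205:285,180:260,::-1],(320,320),interpolation=2)
cv2.imwrite("pics/g6.png",np.hstack([a,b]))
E
python3 go.py .451 .2195 .007 139
```

```text
t 11.7 pos [0.4528 0.2182 0.055 ] rot [-89.9  -0.  138.4] open 0.0518 F [0.3 0.7 0.8] q [ 26.  -1. -16.  75.  -0. -23.]
turn [-0.06 -0.55  0.02] shift [0.0022 0.048  0.0002]
```

View pics/g6.png

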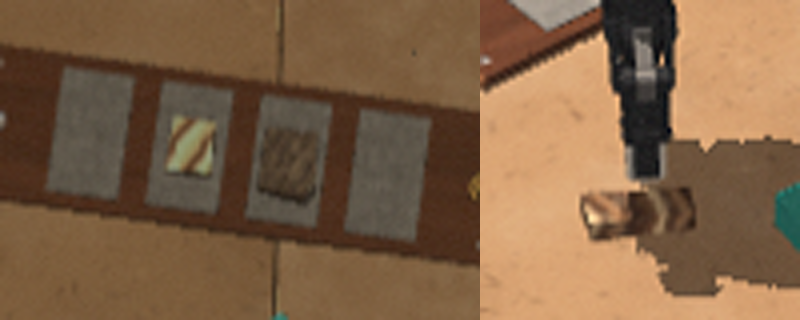

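{"fn": "play_rows", "kwargs": {"moves": [[[0,-0.5,0],[0.002,0.015,0],60],[[0,-0.5,0],[0.002,0.035,0],60],[[0,-0.5,0],[0.002,0.049,0],60],[[0,-0.5,0],[0.002,0.049,0],60],[[0,-0.5,0],[0.002,0.049,0],60]]}}

```text
time: 12.2
ee_pos: [0.4518, 0.2197, 0.006]
tcp_rot: [-90.0, -0.0, 138.9]
wrist_force: [0.1, 0.1, 0.1]
opening: 0.0513
```

{"fn": "play_rows", "kwargs": {"moves": [[[0,0,0],[0,0,0],60],[[0,0,0],[0,0,0],10],[[0,0,0],[0,0,0],10],[[0,0,0],[0,0,0],10],[[0,0,0],[0,0,0],10]]}}

```text
time: 12.7
ee_pos: [0.452, 0.2201, 0.0065]
tcp_rot: [-90.1, 0.0, 139.0]
wrist_force: [-1.6, -1.2, 5.9]
opening: 0.0248
```

```bash
python3 - <<'E'
from m import *
t=load("top3")
a=cv2.resize(t["img"][132:174,248:278,::-1],None,fx=14,fy=14,interpolation=2);cv2.imwrite("pics/g7.png",a)
E
python3 go.py .627 -.098 .1 83.6
```

```text
t 12.7 pos [0.452  0.2201 0.0065] rot [-90.1   0.  139. ] open 0.0248 F [-1.6 -1.2  5.9] q [ 26.   0. -20.  70.   0. -23.]
turn [8.000e-02 5.535e+01 1.000e-02] shift [-0.3409 -0.0935  0.1249]
```

View pics/g7.png

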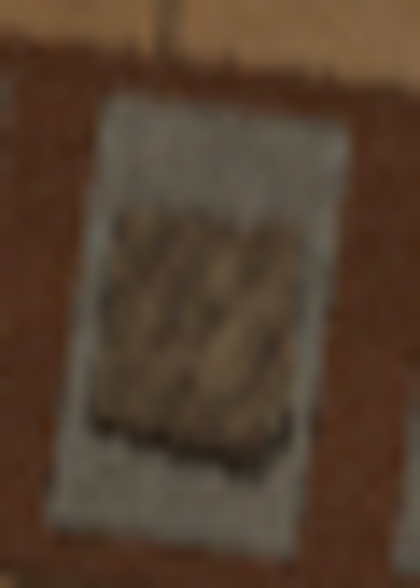

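```bash
python3 - <<'E'
from m import *
t=load("top3")
q=np.array([(122,210),(302,226),(290,438),(98,422)])/14+[248-.45,132-.45]
w=onz(t,q,.037);print(w.round(4),w.mean(0).round(4))
E
```

```text
[[ 0.6554 -0.0104  0.037 ]
 [ 0.6531 -0.0467  0.037 ]
 [ 0.6101 -0.0452  0.037 ]
 [ 0.6123 -0.0065  0.037 ]] [ 0.6327 -0.0272  0.037 ]
```

Dark block is about 3 mm off the pad's middle, flat. The bar is held at 25 mm; now to pad 1, next to the knob.

{"fn": "play_rows", "kwargs": {"moves": [[[0,0,0],[0,-0.03,0],10],[[0,0,0],[0,-0.07,0],10],[[0,8.5,0],[-0.045,-0.093,0.015],10],[[0,17,0],[-0.09,-0.093,0.03],10],[[0,25.5,0],[-0.135,-0.093,0.045],10]]}}

```text
time: 13.2
ee_pos: [0.5251, 0.0961, 0.1]
tcp_rot: [-90.1, 0.0, 113.2]
wrist_force: [0.2, -0.1, -1.3]
opening: 0.0247
```

```bash
python3 go.py .627 -.098 .1 83.6
```

```text
t 13.2 pos [0.5251 0.0961 0.1   ] rot [-90.1   0.  113.2] open 0.0247 F [ 0.2 -0.1 -1.3] q [ 10.   2.  -7.  80.  -0. -13.]
turn [ 0.14 29.58  0.  ] shift [-2.186e-01  2.000e-04 -1.730e-02]
```

{"fn": "play_rows", "kwargs": {"moves": [[[0,7.5,0],[-0.044,0,-0.003],10],[[0,15,0],[-0.088,0,-0.007],10],[[0,22.5,0],[-0.132,0,-0.01],10],[[0,29.5,0],[-0.176,0,-0.014],10],[[0,29.5,0],[-0.218,0,-0.017],10]]}}

```text
time: 13.7
ee_pos: [0.6268, -0.0978, 0.0984]
tcp_rot: [-90.0, -0.0, 83.7]
wrist_force: [0.6, 0.3, -0.0]
opening: 0.0244
```

{"fn": "play_rows", "kwargs": {"moves": [[[0,0,0],[0,0,0],10],[[0,0,0],[0,0.025,0],10],[[0,0,0],[0,0.05,0],10],[[0,0,0],[0,0.067,0],10],[[0,0,0],[0,0.067,0],10]]}}

```text
time: 14.2
ee_pos: [0.6242, -0.0952, 0.0287]
tcp_rot: [-89.7, -0.0, 84.0]
wrist_force: [-0.1, -0.5, -0.5]
opening: 0.0247
```

```bash
python3 - <<'E'
from h import *
from workcell import camera
s=camera("scene")
b=cv2.resize(s["img"][130:220,170:290,::-1],(800,600),interpolation=2)
cv2.imwrite("pics/g8.png",b)
E
python3 go.py .628 -.098 .0185 83.6
```

```text
t 14.25 pos [ 0.6252 -0.0954  0.0307] rot [-89.9  -0.   84. ] open 0.0244 F [-1.   0.1 -0.2] q [-9. 17.  2. 75.  0. -3.]
turn [-0.15  0.37  0.01] shift [-0.0023  0.0121 -0.0031]
```

View pics/g8.png

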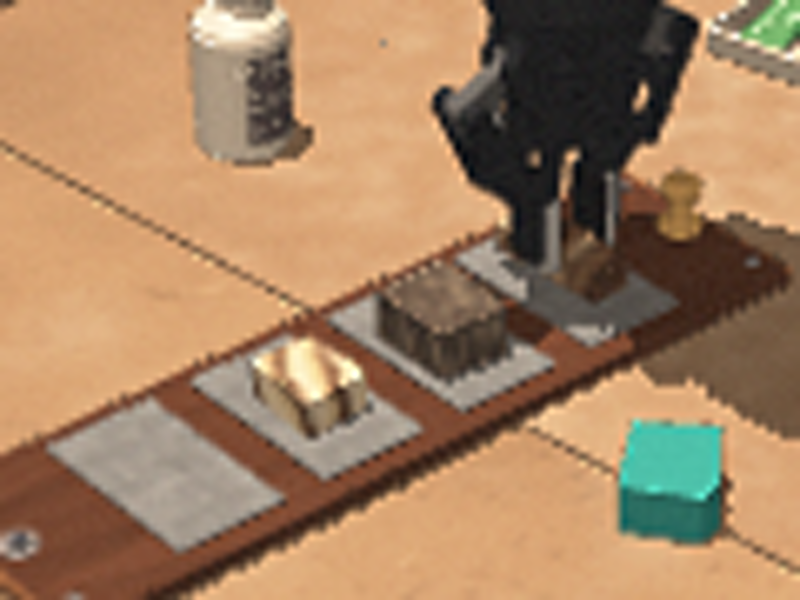

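The bar hangs over pad 1 next to the knob, along the pad. I correct by 3 mm, lower and release.

{"fn": "play_rows", "kwargs": {"moves": [[[0,0.3,0],[-0.002,0.004,-0.004],10],[[0,0.3,0],[-0.002,0.012,-0.004],10],[[0,0.3,0],[-0.002,0.0125,-0.004],10],[[0,0.3,0],[-0.002,0.0125,-0.004],10],[[0,0.3,0],[-0.002,0.0125,-0.004],45]]}}

```text
time: 14.75
ee_pos: [0.6299, -0.0984, 0.0194]
tcp_rot: [-90.0, 0.0, 83.7]
wrist_force: [0.1, 0.3, 0.1]
opening: 0.0376
```

{"fn": "play_rows", "kwargs": {"moves": [[[0,0,0],[0,0,0],45],[[0,0,0],[0,-0.01,0],45],[[0,0,0],[0,-0.04,0],45],[[0,0,0],[0,-0.08,0],45],[[0,0,0],[0,-0.085,0],45]]}}

```text
time: 15.25
ee_pos: [0.6319, -0.0987, 0.1105]
tcp_rot: [-90.4, 0.0, 83.6]
wrist_force: [0.5, -0.0, -0.0]
opening: 0.038
```

```bash
python3 - <<'E'
from h import *
s=load("scene0")
cv2.imwrite("pics/red.png",np.hstack([cv2.resize(load("top0")["img"][206:234,268:296,::-1],(400,400),interpolation=2),cv2.resize(s["img"][184:212,287:315,::-1],(400,400),interpolation=2)]))
E
python3 go.py .4535 -.0905 .1 0
```

```text
t 15.25 pos [ 0.6319 -0.0987  0.1105] rot [-90.4   0.   83.6] open 0.038 F [ 0.5 -0.  -0. ] q [-9. 16. 10. 83.  0. -3.]
turn [ 0.36 83.65  0.3 ] shift [-0.0116  0.0091  0.1783]
```

View pics/red.png

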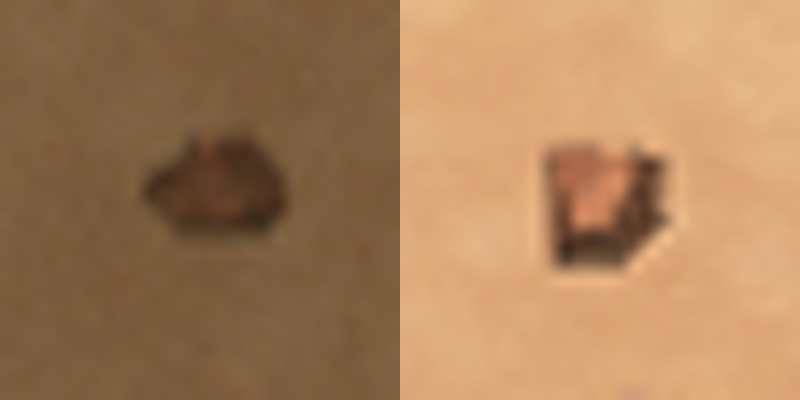

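{"fn": "play_rows", "kwargs": {"moves": [[[0,8.5,0],[-0.002,0,0.036],55],[[0,17,0],[-0.005,0,0.072],55],[[0,25.5,0],[-0.007,0,0.108],55],[[0,34,0],[-0.009,0.003,0.144],55],[[0,42.5,0],[-0.012,0.009,0.177],55]]}}

```text
time: 15.75
ee_pos: [0.4513, -0.0906, 0.0957]
tcp_rot: [-90.0, -0.0, 40.8]
wrist_force: [-0.5, -0.9, -0.3]
opening: 0.0472
```

{"fn": "play_rows", "kwargs": {"moves": [[[0,8.5,0],[0,0,0],55],[[0,17,0],[0,0,0],55],[[0,25.5,0],[0,0,0],55],[[0,34,0],[0,0.02,0],55],[[0,41.5,0],[0,0.045,0],55]]}}

```text
time: 16.25
ee_pos: [0.4536, -0.0909, 0.0511]
tcp_rot: [-90.0, -0.2, -0.7]
wrist_force: [-0.0, 0.9, -0.0]
opening: 0.047
```

```bash
python3 - <<'E'
from h import *
from workcell import camera
import pickle
t=camera("top");s=camera("scene");pickle.dump(t,open("top4.pkl","wb"))
print(onz(t,[(283,219)],.015).round(4))
a=cv2.resize(t["img"][115:195,190:310,::-1],(480,320),interpolation=2);b=cv2.resize(s["img"][165:225,275:335,::-1],(320,320),interpolation=2)
cv2.imwrite("pics/g9.png",np.hstack([a,b]))
E
python3 go.py .4545 -.0905 .008 0
```

```text
[[ 0.453  -0.0923  0.015 ]]
t 16.35 pos [ 0.4509 -0.0904  0.0478] rot [-90.    0.2  -0.5] open 0.0474 F [-1.1  0.3 -0.2] q [-11.  -7. -22.  75.  -0.  79.]
turn [-0.05 -0.46 -0.24] shift [ 0.0038  0.0398 -0.0001]
```

View pics/g9.png

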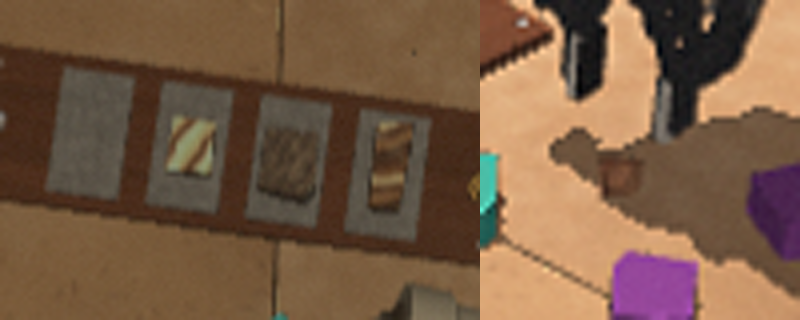

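{"fn": "play_rows", "kwargs": {"moves": [[[0,0,0],[0.003,0.012,-0.001],55],[[0,0,0],[0.003,0.028,-0.001],55],[[0,0,0],[0.003,0.041,-0.001],55],[[0,0,0],[0.003,0.041,-0.001],55],[[0,0,0],[0.003,0.041,-0.001],55]]}}

```text
time: 16.85
ee_pos: [0.4558, -0.0918, 0.0095]
tcp_rot: [-90.0, 0.0, -0.3]
wrist_force: [0.5, 0.2, -0.4]
opening: 0.0468
```

{"fn": "play_rows", "kwargs": {"moves": [[[0,0,0],[0,0,0],55],[[0,0,0],[0,0,0],5],[[0,0,0],[0,0,0],5],[[0,0,0],[0,0,0],5],[[0,0,0],[0,0,0],5]]}}

```text
time: 17.35
ee_pos: [0.4559, -0.0918, 0.0098]
tcp_rot: [-90.0, -0.0, -0.3]
wrist_force: [-2.0, 0.3, 6.3]
opening: 0.017
```

```bash
python3 - <<'E'
from m import *
t=load("top4")
a=cv2.resize(t["img"][138:180,272:302,::-1],None,fx=14,fy=14,interpolation=2);cv2.imwrite("pics/g10.png",a)
E
python3 go.py .651 .1165 .1 83.6
```

```text
t 17.35 pos [ 0.4559 -0.0918  0.0098] rot [-90.   -0.   -0.3] open 0.017 F [-2.   0.3  6.3] q [-11.  -5. -24.  70.  -0.  79.]
turn [ 4.000e-02 -8.395e+01  2.000e-02] shift [ 0.1939 -0.0901  0.2095]
```

View pics/g10.png

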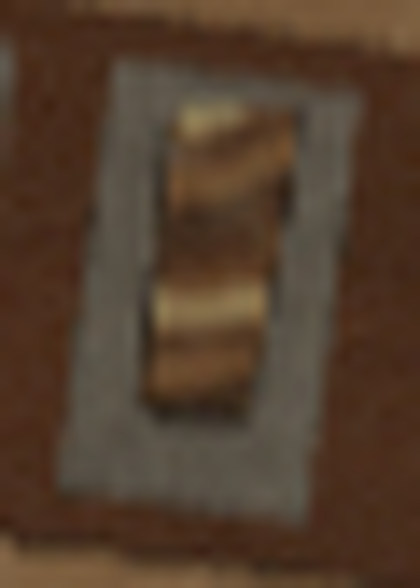

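{"fn": "play_rows", "kwargs": {"moves": [[[0,0,0],[0,-0.02,0],5],[[0,0,0],[0,-0.05,0],5],[[0,0,0],[0,-0.09,0],5],[[0,-8.5,0],[0.04,-0.09,0.04],5],[[0,-17,0],[0.08,-0.09,0.08],5]]}}

```text
time: 17.85
ee_pos: [0.5286, -0.0213, 0.1013]
tcp_rot: [-90.1, -0.2, 16.8]
wrist_force: [0.9, -0.7, 0.8]
opening: 0.0167
```

```bash
python3 - <<'E'
from m import *
t=load("top4")
q=np.array([(180,100),(300,108),(262,400),(148,388)])/14+[272-.45,138-.45]
w=onz(t,q,.028);print(w.round(4),w.mean(0).round(4))
d=w[0]+w[1]-w[2]-w[3];print(np.degrees(np.arctan2(d[1],d[0])))
from workcell import camera
s=camera("scene"); from workcell import get_obs
p=get_obs()["ee_pos"]; u=proj(s,[p])[0];print(u)
x,y=int(u[0])-30,int(u[1])-30
cv2.imwrite("pics/g11.png",cv2.resize(s["img"][max(y,0):y+60,x:x+60,::-1],(600,600),interpolation=2))
E
python3 go.py .651 .1165 .1 83.6
```

```text
[[ 0.6646 -0.0909  0.028 ]
 [ 0.6637 -0.1155  0.028 ]
 [ 0.6036 -0.1087  0.028 ]
 [ 0.6054 -0.0854  0.028 ]] [ 0.6343 -0.1001  0.028 ]
-5.857834438327188
[260.85523452 169.80694262]
t 17.9 pos [ 0.5323 -0.0165  0.0993] rot [-90.   -0.3  17.6] open 0.0167 F [-4.9  4.2 -0.4] q [-2.  2. -8. 80.  0. 71.]
turn [  0.12 -66.02   0.25] shift [0.1533 0.     0.0909]
```

View pics/g11.png

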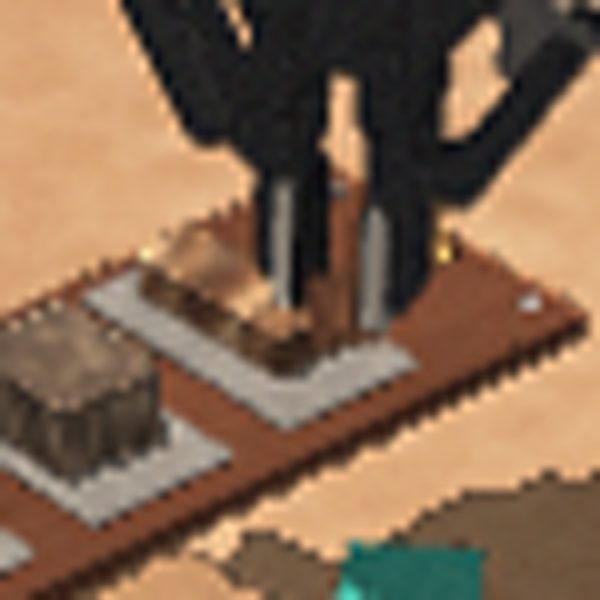

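{"fn": "play_rows", "kwargs": {"moves": [[[0,-8.5,0],[0.031,0,0.018],5],[[0,-17,0],[0.062,0,0.036],5],[[0,-25.5,0],[0.092,0,0.055],5],[[0,-34,0],[0.123,0,0.073],5],[[0,-42.5,0],[0.153,0,0.091],5]]}}

```text
time: 18.4
ee_pos: [0.6482, 0.1108, 0.0988]
tcp_rot: [-90.0, 0.0, 59.5]
wrist_force: [-0.1, -0.7, -0.0]
opening: 0.017
```

```bash
python3 go.py .651 .1165 .1 83.6
```

```text
t 18.4 pos [0.6482 0.1108 0.0988] rot [-90.    0.   59.5] open 0.017 F [-0.1 -0.7 -0. ] q [10. 19. 12. 83.  0. 40.]
turn [-1.00e-02 -2.41e+01 -1.00e-02] shift [ 0.0063 -0.0012  0.0005]
```

{"fn": "play_rows", "kwargs": {"moves": [[[0,-8,0],[0.006,0,0],5],[[0,-16,0],[0.006,0.015,0],5],[[0,-24,0],[0.006,0.03,0],5],[[0,-24,0],[0.006,0.05,0],5],[[0,-24,0],[0.006,0.06,0],5]]}}

```text
time: 18.9
ee_pos: [0.6496, 0.1146, 0.0371]
tcp_rot: [-89.9, 0.0, 83.1]
wrist_force: [-1.0, 0.7, -0.7]
opening: 0.0164
```

```bash
python3 - <<'E'
from h import *
from workcell import camera
s=camera("scene")
b=cv2.resize(s["img"][140:230,160:280,::-1],(800,600),interpolation=2)
cv2.imwrite("pics/g12.png",b)
E
python3 go.py .6515 .1165 .022 83.6
```

```text
t 18.95 pos [0.6491 0.1145 0.0359] rot [-89.8   0.1  83.1] open 0.0171 F [-0.6 -0.6 -1.9] q [10. 21.  7. 77. -0. 17.]
turn [-0.22 -0.48 -0.06] shift [ 0.0023  0.0139 -0.0022]
```

View pics/g12.png

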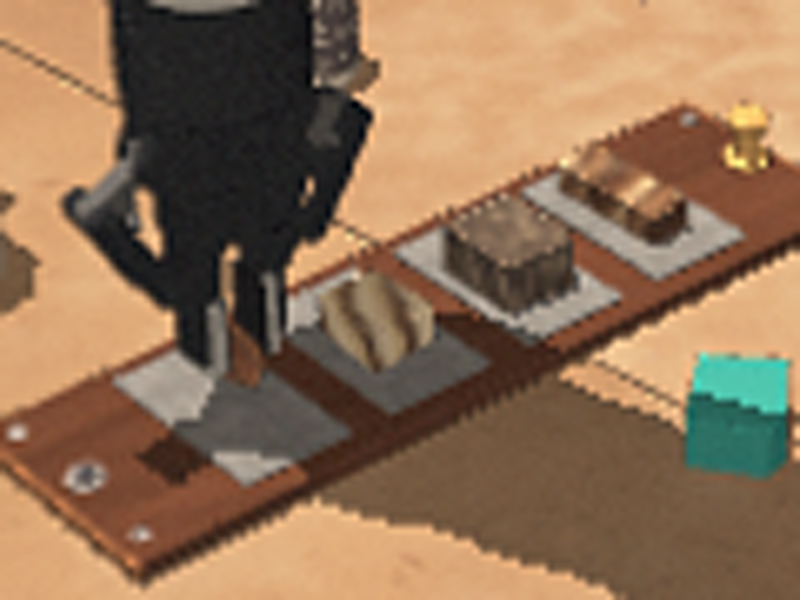

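The red stone is between the fingers above the last pad. I lower it and release.

{"fn": "play_rows", "kwargs": {"moves": [[[0,-0.5,0],[0.002,0.005,-0.002],5],[[0,-0.5,0],[0.002,0.012,-0.002],5],[[0,-0.5,0],[0.002,0.0145,-0.002],5],[[0,-0.5,0],[0.002,0.0145,-0.002],5],[[0,-0.5,0],[0.002,0.0145,-0.002],5]]}}

```text
time: 19.45
ee_pos: [0.6528, 0.1164, 0.0251]
tcp_rot: [-90.0, -0.0, 83.6]
wrist_force: [0.9, 0.3, 0.4]
opening: 0.0167
```

{"fn": "play_rows", "kwargs": {"moves": [[[0,0,0],[0,0,0],40],[[0,0,0],[0,0,0],40],[[0,0,0],[0,-0.01,0],40],[[0,0,0],[0,-0.04,0],40],[[0,0,0],[0,-0.08,0],40]]}}

```text
time: 19.95
ee_pos: [0.6516, 0.1162, 0.1045]
tcp_rot: [-89.8, 0.1, 83.6]
wrist_force: [0.9, 0.5, 0.4]
opening: 0.0343
```

```bash
python3 go.py .45 .05 .15 83.6
```

```text
t 19.95 pos [0.6516 0.1162 0.1045] rot [-89.8   0.1  83.6] open 0.0343 F [0.9 0.5 0.4] q [10. 20. 14. 84. -0. 16.]
turn [-0.17  0.05 -0.05] shift [-0.0882 -0.0449  0.1932]
```

{"fn": "play_rows", "kwargs": {"moves": [[[0,0,0],[0,-0.04,0.05],40],[[0,0,0],[-0.04,-0.04,0.09],40],[[0,0,0],[-0.08,-0.04,0.13],40],[[0,0,0],[-0.12,-0.04,0.17],40],[[0,0,0],[-0.15,-0.04,0.21],40]]}}

```text
time: 20.45
ee_pos: [0.4494, 0.0052, 0.1456]
tcp_rot: [-90.1, -0.0, 83.7]
wrist_force: [0.2, -1.0, 1.1]
opening: 0.0341
```

```bash
python3 - <<'E'
from h import *
from workcell import camera
import pickle
t=camera("top");s=camera("scene");pickle.dump(t,open("top5.pkl","wb"));pickle.dump(s,open("scene5.pkl","wb"))
a=cv2.resize(t["img"][123:183,190:320,::-1],(780,360),interpolation=2);cv2.imwrite("pics/g13.png",a)
b=cv2.resize(s["img"][145:225,165:285,::-1],(780,520),interpolation=2);cv2.imwrite("pics/g14.png",b)
E
python3 go.py .627 -.098 .1 83.6
```

```text
t 20.55 pos [0.447  0.004  0.1461] rot [-90.    0.   83.5] open 0.0345 F [ 1.5 -0.9  0.7] q [  1. -10. -14.  86.  -0.   7.]
turn [ 0.04 -0.08 -0.03] shift [-0.081   0.0462 -0.1904]
```

View pics/g13.png

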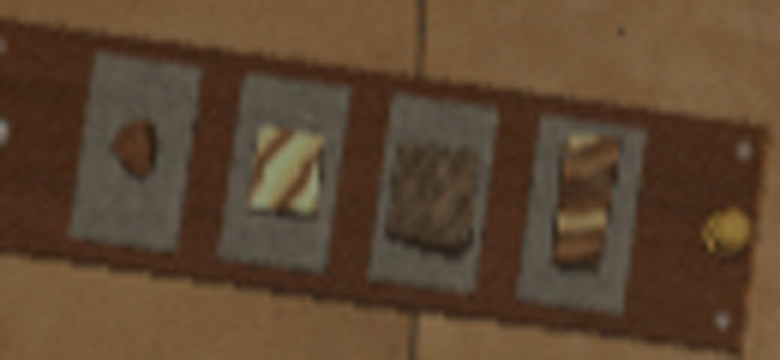

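View pics/g14.png

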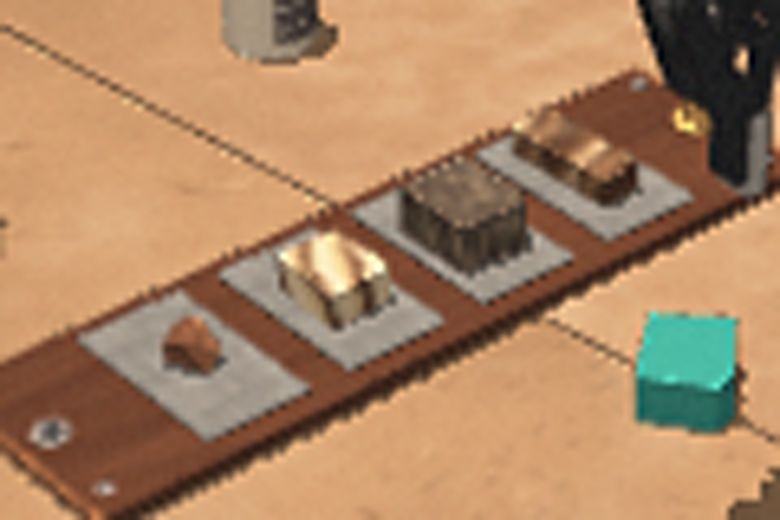

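```bash
python3 - <<'E'
from m import *
t=load("top5");s=load("scene5");t0=load("top0");s0=load("scene0")
A=cv2.resize(np.rot90(t0["img"][208:230,272:294])[:,:,::-1],(390,300),interpolation=2)
f=lambda im:cv2.resize(np.ascontiguousarray(im[:,:,::-1]),(390,300),interpolation=2)
cv2.imwrite("pics/red2.png",np.vstack([np.hstack([f(np.rot90(t0["img"][208:230,272:294])),f(t["img"][137:159,202:224])]),np.hstack([f(s0["img"][184:206,290:312]),f(s["img"][187:209,184:206])])]))
pads={"bar":(.6277,-.0991),"dark":(.6355,-.0276),"cream":(.6438,.0439),"red":(.6518,.1151)}
# red + bar masks
hsv=cv2.cvtColor(t["img"],cv2.COLOR_RGB2HSV)
for n,b,z in [("red",(204,136,221,160),.023),("cream",(229,139,246,162),.031),("dark",(254,144,270,166),.037),("bar",(278,142,296,170),.028)]:
    x0,y0,x1,y1=b; m=np.zeros(hsv.shape[:2],np.uint8); m[y0:y1,x0:x1]=(hsv[y0:y1,x0:x1,1]>80)*255
    c=big(m); M=np.zeros_like(m);cv2.drawContours(M,[c],-1,255,-1);mo=cv2.moments(M,True);p=(mo['m10']/mo['m00'],mo['m01']/mo['m00'])
    w=onz(t,c.reshape(-1,2),z)[:,:2]*1000; print(n,np.round(p,1),(onz(t,[p],z)[0,:2]-pads[n]).round(4),cv2.minAreaRect(w.astype(np.float32)))
E
```

```text
red [212.3 147.1] [ 0.0008 -0.0008] ((651.5146484375, 115.07294464111328), (25.856781005859375, 17.058795928955078), 1.6728113889694214)
cream [239.2 152. ] [-0.0042 -0.0066] ((640.0701904296875, 36.70018005371094), (13.828198432922363, 40.11156463623047), 56.156063079833984)
dark [261.7 155.6] [-0.0054  0.0014] ((630.0829467773438, -26.45428466796875), (39.03748321533203, 48.599491119384766), 83.22386932373047)
bar [286.9 156. ] [0.0047 0.0004] ((632.56982421875, -98.91818237304688), (25.87028694152832, 65.8116683959961), 84.73013305664062)
```

View pics/red2.png

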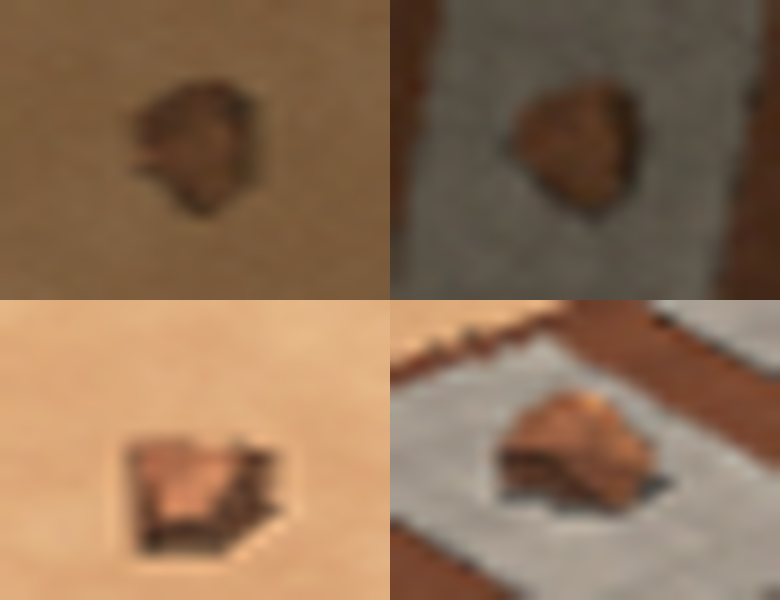

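```bash
python3 - <<'E'
from m import *
s=load("scene5")
for n,q,z,p in [("bar",[(515,150),(542,110),(638,162),(606,187)],.028,(.6234,-.0975)),("dark",[(401,198),(465,158),(527,198),(468,238)],.037,(.6316,-.0261)),("cream",[(280,265),(322,230),(390,262),(338,300)],.031,(.64,.0453))]:
    w=onz(s,np.array(q)/6.5+[165-.4,145-.4],z);print(n,w[:,:2].round(4).tolist(),(w.mean(0)[:2]-p).round(4))
cv2.imwrite("pics/g15.png",cv2.resize(s["img"][155:195,215:275,::-1],(780,520),interpolation=2))
E
```

```text
bar [[0.6459, -0.0762], [0.6595, -0.1093], [0.5995, -0.106], [0.5967, -0.0812]] [0.002  0.0044]
dark [[0.6467, -0.0044], [0.6482, -0.0461], [0.6072, -0.0412], [0.6049, -0.0018]] [-0.0049  0.0027]
cream [[0.6549, 0.0599], [0.6605, 0.0296], [0.6227, 0.0271], [0.6193, 0.0613]] [-0.0006 -0.0008]
```

View pics/g15.png

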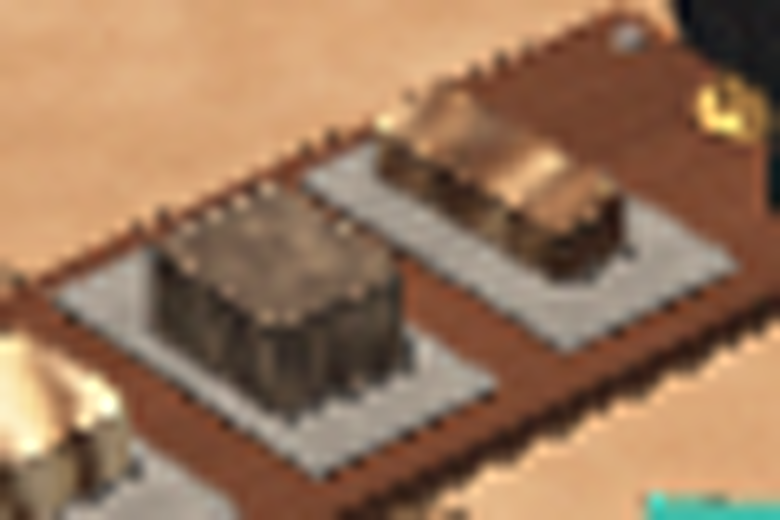

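Both views agree that the bar sits about 4 mm too far toward the back of its pad and the dark block about 4 mm too far forward. Cream and red are within 2 mm or so. I mend both, bar first.

```bash
python3 go.py .630 -.098 .07 83.6
```

```text
t 20.55 pos [0.447  0.004  0.1461] rot [-90.    0.   83.5] open 0.0345 F [ 1.5 -0.9  0.7] q [  1. -10. -14.  86.  -0.   7.]
turn [ 0.04 -0.08 -0.03] shift [-0.0806  0.0762 -0.1933]
```

{"fn": "play_rows", "kwargs": {"moves": [[[0,0,0],[-0.017,0,-0.04],45],[[0,0,0],[-0.034,0,-0.08],45],[[0,0,0],[-0.05,0.02,-0.12],45],[[0,0,0],[-0.067,0.04,-0.16],45],[[0,0,0],[-0.081,0.06,-0.193],45]]}}

```text
time: 21.05
ee_pos: [0.636, -0.0969, 0.0844]
tcp_rot: [-90.1, 0.0, 83.6]
wrist_force: [0.6, 1.3, 1.1]
opening: 0.0389
```

{"fn": "play_rows", "kwargs": {"moves": [[[0,0,0],[0,0,0],45],[[0,0,0],[0,0.01,0],45],[[0,0,0],[0,0.02,0],45],[[0,0,0],[0,0.03,0],45],[[0,0,0],[0,0.03,0],45]]}}

```text
time: 21.55
ee_pos: [0.6326, -0.0952, 0.0537]
tcp_rot: [-89.9, -0.0, 83.7]
wrist_force: [-0.5, -0.8, -0.3]
opening: 0.0386
```

```bash
python3 go.py .630 -.098 .0195 83.6
```

```text
t 21.55 pos [ 0.6326 -0.0952  0.0537] rot [-89.9  -0.   83.7] open 0.0386 F [-0.5 -0.8 -0.3] q [-9. 17.  5. 77.  0. -2.]
turn [-0.07  0.09  0.  ] shift [-0.0031  0.0342  0.0022]
```

{"fn": "play_rows", "kwargs": {"moves": [[[0,0,0],[-0.003,0,0.001],45],[[0,0,0],[-0.003,0.012,0.001],45],[[0,0,0],[-0.003,0.024,0.001],45],[[0,0,0],[-0.003,0.034,0.001],45],[[0,0,0],[-0.003,0.034,0.001],45]]}}

```text
time: 22.05
ee_pos: [0.6311, -0.0985, 0.0181]
tcp_rot: [-89.8, -0.0, 83.6]
wrist_force: [0.4, -0.5, -0.6]
opening: 0.0383
```

{"fn": "play_rows", "kwargs": {"moves": [[[0,0,0],[0,0,0],45],[[0,0,0],[0,0,0],15],[[0,0,0],[0,0,0],15],[[0,0,0],[0,0,0],15],[[0,0,0],[0,0,0],15]]}}

```text
time: 22.55
ee_pos: [0.6327, -0.0987, 0.0212]
tcp_rot: [-90.1, 0.0, 83.7]
wrist_force: [0.3, -0.2, 3.0]
opening: 0.0243
```

Gripped again; I lift it a few mm, shift it 4.5 mm along the pad, then lower and release.

{"fn": "play_rows", "kwargs": {"moves": [[[0,0,0],[0,-0.004,0],15],[[0,0,0],[0,-0.005,0.0045],15],[[0,0,0],[0,-0.005,0.0045],15],[[0,0,0],[0,-0.001,0.0045],15],[[0,0,0],[0,0,0.0045],15]]}}

```text
time: 23.05
ee_pos: [0.628, -0.0982, 0.0211]
tcp_rot: [-90.0, 0.0, 83.6]
wrist_force: [-4.4, 0.2, 12.5]
opening: 0.0242
```

{"fn": "play_rows", "kwargs": {"moves": [[[0,0,0],[0,0,0],15],[[0,0,0],[0,0,0],45],[[0,0,0],[0,0,0],45],[[0,0,0],[0,-0.02,0],45],[[0,0,0],[0,-0.06,0],45]]}}

```text
time: 23.55
ee_pos: [0.6259, -0.0978, 0.0774]
tcp_rot: [-89.6, -0.0, 83.6]
wrist_force: [0.1, 0.7, 0.2]
opening: 0.0385
```

```bash
python3 go.py .633 -.0265 .07 83.6
```

```text
t 23.55 pos [ 0.6259 -0.0978  0.0774] rot [-89.6  -0.   83.6] open 0.0385 F [0.1 0.7 0.2] q [-9. 16.  6. 80.  0. -3.]
turn [-0.38  0.05  0.02] shift [0.0717 0.0074 0.0008]
```

{"fn": "play_rows", "kwargs": {"moves": [[[0,0,0],[0.03,0,-0.003],65],[[0,0,0],[0.071,0,-0.006],65],[[0,0,0],[0.071,0,-0.006],65],[[0,0,0],[0.071,0,-0.006],65],[[0,0,0],[0.071,0,-0.006],65]]}}

```text
time: 24.05
ee_pos: [0.6415, -0.0288, 0.0802]
tcp_rot: [-90.0, 0.0, 83.6]
wrist_force: [-0.4, 0.2, 0.3]
opening: 0.0556
```

```bash
python3 go.py .633 -.0265 .022 83.6
```

```text
t 24.05 pos [ 0.6415 -0.0288  0.0802] rot [-90.    0.   83.6] open 0.0556 F [-0.4  0.2  0.3] q [-3. 17.  8. 80. -0.  4.]
turn [-0.03  0.04 -0.02] shift [0.0013 0.0582 0.0087]
```

{"fn": "play_rows", "kwargs": {"moves": [[[0,0,0],[0.001,0.015,0.008],65],[[0,0,0],[0.001,0.03,0.008],65],[[0,0,0],[0.001,0.045,0.008],65],[[0,0,0],[0.001,0.058,0.008],65],[[0,0,0],[0.001,0.058,0.008],65]]}}

```text
time: 24.55
ee_pos: [0.6326, -0.0267, 0.0198]
tcp_rot: [-89.8, 0.0, 83.6]
wrist_force: [-0.2, -0.2, 0.4]
opening: 0.0555
```

{"fn": "play_rows", "kwargs": {"moves": [[[0,0,0],[0,0,0],65],[[0,0,0],[0,0,0],25],[[0,0,0],[0,0,0],25],[[0,0,0],[0,0,0],25],[[0,0,0],[0,0,0],25]]}}

```text
time: 25.05
ee_pos: [0.6346, -0.0263, 0.0237]
tcp_rot: [-90.1, -0.0, 83.7]
wrist_force: [-0.0, -0.1, 6.1]
opening: 0.0378
```

{"fn": "play_rows", "kwargs": {"moves": [[[0,0,0],[0,-0.004,0],25],[[0,0,0],[0,-0.005,-0.004],25],[[0,0,0],[0,-0.005,-0.004],25],[[0,0,0],[0,-0.001,-0.004],25],[[0,0,0],[0,0,-0.004],25]]}}

```text
time: 25.55
ee_pos: [0.6382, -0.0269, 0.0234]
tcp_rot: [-90.1, 0.0, 83.7]
wrist_force: [-4.5, 0.1, 14.2]
opening: 0.0378
```

{"fn": "play_rows", "kwargs": {"moves": [[[0,0,0],[0,0,0],25],[[0,0,0],[0,0,0],65],[[0,0,0],[0,0,0],65],[[0,0,0],[0,-0.02,0],65],[[0,0,0],[0,-0.07,0],65]]}}

```text
time: 26.05
ee_pos: [0.6351, -0.0267, 0.0879]
tcp_rot: [-89.5, 0.0, 83.6]
wrist_force: [0.8, 0.7, 0.5]
opening: 0.0551
```

{"fn": "play_rows", "kwargs": {"moves": [[[0,0,0],[0,-0.03,0.05],65],[[0,0,0],[0,-0.05,0.1],65],[[0,0,0],[0.04,-0.06,0.15],65],[[0,0,0],[0.08,-0.06,0.2],65],[[0,0,0],[0.1,-0.06,0.24],65]]}}

```text
time: 26.55
ee_pos: [0.4347, 0.08, 0.1519]
tcp_rot: [-90.0, -0.0, 83.6]
wrist_force: [-0.6, 1.9, -0.2]
opening: 0.0554
```

```bash
python3 - <<'E'
from m import *
from workcell import camera,get_obs
import pickle
t=camera("top");s=camera("scene");pickle.dump(t,open("top6.pkl","wb"));pickle.dump(s,open("scene6.pkl","wb"))
print(get_obs()["ee_pos"])
cv2.imwrite("pics/g16.png",cv2.resize(t["img"][123:183,190:320,::-1],(780,360),interpolation=2))
cv2.imwrite("pics/g17.png",cv2.resize(s["img"][145:225,165:285,::-1],(780,520),interpolation=2))
pads={"bar":(.6277,-.0991),"dark":(.6355,-.0276),"cream":(.6438,.0439),"red":(.6518,.1151)}
hsv=cv2.cvtColor(t["img"],cv2.COLOR_RGB2HSV)
for n,b,z in [("red",(204,136,221,160),.023),("dark",(254,144,270,166),.037),("bar",(278,142,296,170),.028)]:
    x0,y0,x1,y1=b; m=np.zeros(hsv.shape[:2],np.uint8); m[y0:y1,x0:x1]=(hsv[y0:y1,x0:x1,1]>80)*255
    c=big(m); M=np.zeros_like(m);cv2.drawContours(M,[c],-1,255,-1);mo=cv2.moments(M,True);p=(mo['m10']/mo['m00'],mo['m01']/mo['m00'])
    print(n,(onz(t,[p],z)[0,:2]-pads[n]).round(4))
E
```

```text
[0.43266711 0.08148683 0.1523153 ]
red [ 0.0008 -0.0008]
dark [-0.0014  0.0006]
bar [0.001  0.0008]
```

View pics/g16.png

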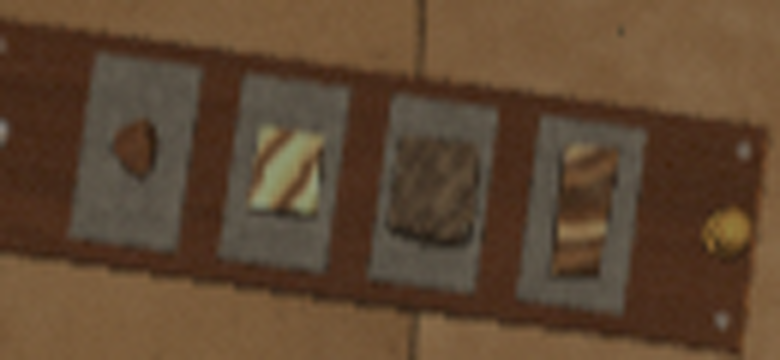

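View pics/g17.png

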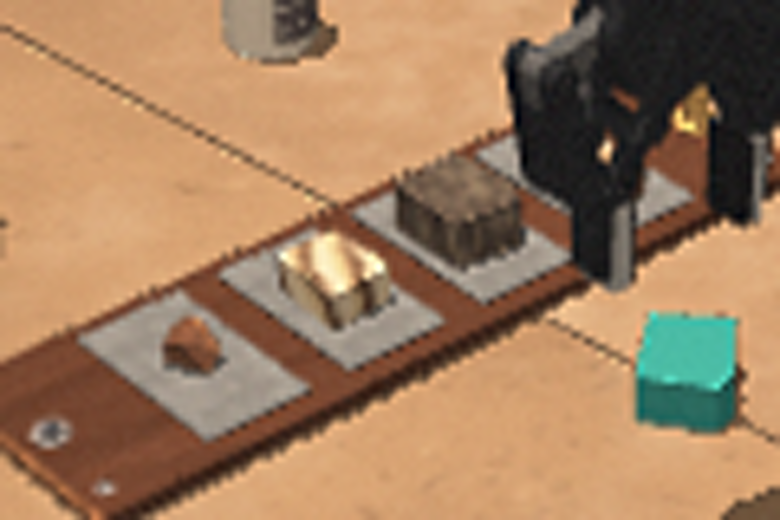

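All four stones sit on their pads in the right order, flat, with dark and bar centred within 2 mm in the top view. I check that the bystanders and look-alikes haven't moved, then hand in.

```bash
python3 - <<'E'
from m import *
from workcell import job_done,get_obs
a=load("top0")["img"].astype(int);b=load("top6")["img"].astype(int)
for n,(x0,y0,x1,y1) in {"sanding":(338,178,372,203),"tape":(98,102,142,145),"loupe":(132,170,152,200),"teal1":(246,190,270,214),"teal2":(182,236,205,262),"purp1":(244,234,268,256),"purp2":(283,238,306,262)}.items():
    print(n,np.abs(a-b)[y0:y1,x0:x1].mean().round(1),(np.abs(a-b).max(2)[y0:y1,x0:x1]>50).sum())
print(get_obs()["wrist_force"].round(1),job_done())
E
```

```text
sanding 3.9 0
tape 4.1 0
loupe 4.0 0
teal1 4.2 3
teal2 35.4 375
purp1 37.0 265
purp2 3.7 0
the job is handed in; nothing more can be done
[1.5 0.3 0.3] None
```

The four stones are lined up on the board from the knob outward: striped bar (lengthwise along its pad), dark block, cream block, red stone. I handed the job in at about 26.7 s, with the gripper open and held well clear.

- **Centring:** in the last top view the bar, dark block and red stone are within about 1.5 mm of their pad middles. Before that, the bar was 2 to 7 mm off and the dark block 3 to 5 mm, so I regripped and shifted both.
- **Cream stone:** it was about 1 to 2.5 mm off by its corners in both views, and I left it. The colour mask said 8 mm, but it caught only part of the striped face, so I discounted it.
- **Lying flat:** all four look flat in the views. The red stone was let go about 3 mm above its pad; afterwards its outline from above matched the one on the table.
- **Left in place:** the sanding block, tape roll and loupe show no change between the first and last top pictures, nor do one turquoise and one purple look-alike.
- **Not confirmed:** the other turquoise and purple blocks differed in that comparison. I put that down to the arm hanging over that area. I never handled either block, but I took no clear picture to confirm it.
- **Camera disagreement:** the two cameras disagreed by about 4 mm on the pad positions. Heights measured from both came out 3 to 8 mm below the stated ones.

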